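Change the load, close up and set the UV sanitising box

ROBOT

A 7-joint arm with a two-finger parallel gripper is mounted at the origin on the work surface; the furniture and walls round the work are solid. World frame = base frame: x ahead of the robot, y to its left, z up, the work surface at z = 0. Lengths are in mm, angles in rad, forces in N, time in s.
With the tool pointing down it reaches from about 425 to 875 mm from the base axis. Payload 8.4 kg.
Tool frame: the origin (TCP) lies at the very end of the fingers, on their centre line; the grasp point (between the pads) lies 19 mm behind it; z points along the fingers, x is the direction in which the jaws open and shut, and the axes are right-handed (so a half turn about z gives the same grasp; the last joint's range is limited). The gripper opens to 85 mm and grips with 20 to 120 N. Pads are 22 mm wide; open, the fingers measure 114 mm over their backs; the gripper's body (76 mm by 85 mm) begins 54 mm behind the grasp point. The pads swing forward as they close: fully open they stand 13 mm farther back than shut.
Start: joints at [-1.22, 0.333, 0.04, 1.465, -0.013, 1.343, -0.059], TCP at [282.608, 585.318, 231.308] pointing down, gripper open.
Joint ranges: [-2.58, 2.58], [-0.38, 2.09], [-1.3, 1.39], [0.25, 2.4], [-1.5, 4.64], [0.08, 2.09], [-2.65, 2.65]. Speed limits (rad/s): [2.22, 2.22, 2.79, 2.79, 3.14, 3.14, 3.14].

INTERFACE

Orientations are given as a rotation vector (axis times angle).
In Python, from station import manip gives the robot as it stands.
- The arm moves only by the shell command python3 -m jog 'ROWS' [FORCE]. ROWS is JSON, a list of rows, each a list of 3 entries, a list of its own where there are three numbers: the shift along the tool's x, y, z in units of 40 mm (1.0 is 40 mm), then the turn, a rotation vector about the tool's x, y, z in rad, then the opening, from 0 (shut) to 1 (fully open). In form: [[[x, y, z], [ax, ay, az], grip], ...]. A call has 1 to 20 rows; each row shifts and turns the commanded pose from where the row before left it, along the tool's axes as they then stand; what a row does not reach is not made up. A row lasts 1/10 s, in which the tool goes at most 50 mm and 8.59 degrees, less where a joint would pass 70% of its speed; a pose out of reach is approached as far as the arm can. A call is refused whole if a number of a shift passes 1 or a number of a turn 0.15, either way. A call with a gripper value outside its range is refused whole. The fingers move at their own pace and stop on an object; FORCE is the grip in N (left out, the last holds). Time passes only in rows, so rows that do not move let the fingers close. It gives the time, the measured TCP pose, the force and the opening at its end, in the units of the state.
- manip.state(): the state, without advancing time (a new reading comes with each control period).
- manip.read_camera(name): name is "scene" or "top"; returns a dict with "color" (400x640x3 uint8, red, green, blue), "z_map" (400x640 float32, mm along the optical axis (not along the pixel's ray), 0 where there is no reading), "fx", "fy", "cx", "cy" (pixels), "k1" (the pictures are not rectified: a ray, as slopes to the right and down, at radius r is drawn at 1 + k1 r^2 times it, then the intrinsics apply), "cam_to_world" (4x4, takes a point from camera to world coordinates). Camera axes: x right, y down, z forward; pixel columns grow to the right and rows downward; lengths in mm; the calibration is good to about 2 mm. A picture is of the moment at which its call begins.
- manip.hand_in(): hands the job in, once; it reports no verdict.
The state is a dict: "time_s": time; "joint_positions": joint angles; "joint_vel": joint speeds; "tau": joint torques, N m; "tool_pos": TCP position; "tcp_rot": TCP orientation; "contact_force": force on the tool from outside, world axes, zero at the start; "ft_torque": the same for the moment, N m; "width": finger opening in mm.
Only numpy, scipy, OpenCV 4.12 (cv2) and the standard library are available. Lean on these libraries where they do the work, as an engineer would, in place of code of your own. Each camera call takes 0.05 s, during which the arm holds its last target.

TASK

Change the load of the UV sanitising box: swing its bolt clear, slide the cover open, take out the treated tweezers and lay them in the steel tray, and put into the chamber every small round tin and eraser that is out on the table to the left and right of the box (three or four pieces). Then slide the cover fully shut, swing the bolt all the way back across behind it, and last of all roll the edge thumbwheel until its broad white bar stands at the pointers beside the slot. Never slide the cover against the bolt, and leave the other things on the table where they are.

Things in the scene. Friction and masses are not known exactly. Their poses are not given: they have to be found in the camera images.
- uv_box: Grey UV sanitising box, fixed, 230 (own x) x 280 mm (y). Origin: centre of underside; x to its rear, y to its left. Position and yaw vary. Front right: chamber. Behind it: deck, top 44 mm up, over which the cover slides to open. Left, y 65 to 140 mm: control panel block, top 50 mm up, with the thumbwheel's slot in front and the bolt's pivot behind. Guide wall along the right edge 52 mm high.
- chamber (a point): Centre of the chamber's flat inner floor, at x -55, y -37.5, z 10 mm in the box's frame, with the box's axes. Chamber 100 mm (x) by 195 mm (y), walls' top 44 mm above the table (34 mm deep), front wall 10 mm thick; 35 mm from floor to the shut cover. Items may lie anywhere and any way up in it, below the cover.
- cover (a joint): Sliding cover (amber window in aluminium frame, 112 x 199 x 5 mm, top 50 mm above the table). Value in m: 0 = fully shut (forward, over the chamber), 0.108 = fully open (slid to the rear, box's +x, chamber mouth all clear). Starts shut. Friction about 1.5 N; it stays where it is left.
- cover_handle (a point): Middle of the top of the cover's black grip bar, which stands on the cover: 70 mm long along the box's y, 10 mm thick in x, its top 20 mm above the cover's top face (70 mm above the table). Moves with the cover; shut it is at x -84, y -37.5 mm in the box's frame. Its axes are the box's.
- bolt (a joint): Steel swing bolt, 85 mm long, pivot at x 10, y 95 mm in the box's frame. Value in rad: 0 = closed (points to the box's -y, across the deck just behind the shut cover's rear edge), grows counter-clockwise from above; 1.3 and up = clear of the cover; 1.57 = points to the rear, +x, on the panel block. Stops 0 and 1.65; starts 0 to 0.1. Friction 0.03 N m; it stays where left.
- bolt_post (a point): Top centre of the bolt's black upright post (round, 12 mm diameter, 24 mm tall, top 80.5 mm above the table), 72 mm from the bolt's pivot; pinch or push it to swing the bolt. Moves with the bolt.
- wheel (a joint): Edge thumbwheel, 60 mm diameter, 12 mm thick, axle level along the box's y, standing 12 mm out of the panel's slot; outline smooth. Value in rad: grows as its top is rolled to the rear (box's +x); 0 = off stop, far stop 2.2; 1.0 = its one broad white bar is on top, between the white pointers. Starts 0 to 0.35. Friction 0.4 N at the rim: a fingertip pressed on at 4 N and drawn along turns it.
- wheel_top (a point): Highest point of the thumbwheel's rim, 62 mm above the table, at x -60, y 105 mm in the box's frame, fixed to the box, with the box's axes; the white pointers stand beside it.
- tin_a: Small round flat tin with a press lid, 35 mm diameter, 15 mm high, 18 g. Origin: centre of its underside. To be loaded if present.
- tin_b: Another such tin, 35 mm diameter, 15 mm high. Origin: centre of its underside. To be loaded if present.
- tin_c: Another such tin, 35 mm diameter, 15 mm high. Origin: centre of its underside. To be loaded if present.
- eraser: Eraser in a sleeve, 21 (its x) x 46 (its y) x 13 mm (z). Origin: centre of its underside. To be loaded if present.
- tweezers: Treated steel tweezers lying in the chamber, 12 (own x) x 122 (own y) x 9 mm (z), 20 g. Origin: centre of the underside. To be taken out and laid in the tray.
- tray: Shallow steel tray, fixed, left of the box, 90 (own x) x 170 mm (own y) outside, rim 14 mm high, walls and floor 3 mm. Origin: centre of its underside. Position and yaw vary. The tweezers belong on its floor, along its length.
- weight: Bystander: grey turned paper weight with a knob, 48 mm diameter, 46 mm high, nearer the robot. Origin: centre of its underside. Leave alone.
- glue_tube: Bystander: white glue tube, 41 x 111 x 32 mm, lying beyond the items on the right. Origin: centre of its underside. Leave alone.
- folder: Bystander: flat bone folder, 22 x 151 x 8 mm, to the left of the items. Origin: centre of its underside. Leave alone.

How it is judged:
By the outcome, as a careful person would: the job done as asked, in the order asked, and still so for the second after the job is handed in, with the robot touching nothing.
Of tin_a, tin_b, tin_c, eraser only 3 to 4 are there at a start; the rules pass over those that are not, and their reading is None.
At some moment in a run one of tin_a, tin_b, tin_c, eraser may be knocked a few centimetres aside while the robot is not near it.
Once in a run the grip may slacken for a moment while it holds something.
It also fails if it takes over 200 s, if anything falls off the work surface, if the arm or the gripper's body presses on something with over 40 N, if the wrist force passes 120 N, or if a joint passes its speed limit or range.

## Working session

There is one attempt and no reset: what is moved stays moved. The work goes in short steps, Python scripts to look and compute and a shell command to move; the robot and the scene stay as the last step left them, time stands still between calls to the robot, and variables do not carry over. Pictures are saved under pics/ and viewed, and the job is handed in when it is done.

```bash
ls -la; mkdir -p pics; python3 - <<'E'
from station import manip
import cv2,numpy as np
s=manip.state(); print(s)
for n in ("scene","top"):
    d=manip.read_camera(n)
    cv2.imwrite(f"pics/{n}0.png",d["color"][:,:,::-1])
    print(n,d["fx"],d["fy"],d["cx"],d["cy"],d["k1"]);print(np.round(d["cam_to_world"],4))
E
```

```text
total 12
drwxr-xr-x  3 agent agent 4096 Dec  6 00:11 .
drwxr-xr-x 23 root  root  4096 Dec  6 00:11 ..
drwxr-xr-x  2 agent agent 4096 Dec  6 00:11 pics
{'time_s': 0.0, 'joint_positions': array([-1.22016827,  0.3339048 ,  0.03984633,  1.46628143, -0.01339825,
        1.34329623, -0.05854051]), 'joint_vel': array([-0.00070802, -0.00144655,  0.00113664, -0.00094912,  0.00056754,
        0.00199306, -0.00062268]), 'tau': array([-4.06796516e-07, -6.58562136e+01,  1.36593170e+00, -4.05560732e+01,
        1.68463576e-02,  1.30198171e-02,  1.01776592e-05]), 'tool_pos': array([282.43818866, 584.91916292, 230.41986255]), 'tcp_rot': array([ 2.66014433e+00,  1.66951248e+00, -2.07001370e-03]), 'contact_force': array([ 0.08138494,  0.18838868, -0.01724649]), 'ft_torque': array([-0.06239176, -0.03598416, -0.01105836]), 'width': 85.80341802391393}
scene 474.52835372746983 474.52835372746983 323.11777449810677 198.83488233401462 -0.12986097078566453
[[-8.2730000e-01 -3.7980000e-01  4.1390000e-01 -1.0926880e+02]
 [-5.6160000e-01  5.3990000e-01 -6.2700000e-01  9.6579640e+02]
 [ 1.4700000e-02 -7.5110000e-01 -6.6000000e-01  1.0770209e+03]
 [ 0.0000000e+00  0.0000000e+00  0.0000000e+00  1.0000000e+00]]
top 421.21469064878374 421.21469064878374 316.58693187541405 204.31839092325515 0.0130007480570629
[[-9.0000000e-04 -9.9290000e-01  1.1930000e-01  3.6091180e+02]
 [-1.0000000e+00  2.0000000e-04 -6.1000000e-03  6.2119000e+00]
 [ 6.0000000e-03 -1.1930000e-01 -9.9280000e-01  1.2842734e+03]
 [ 0.0000000e+00  0.0000000e+00  0.0000000e+00  1.0000000e+00]]
```

View pics/top0.png

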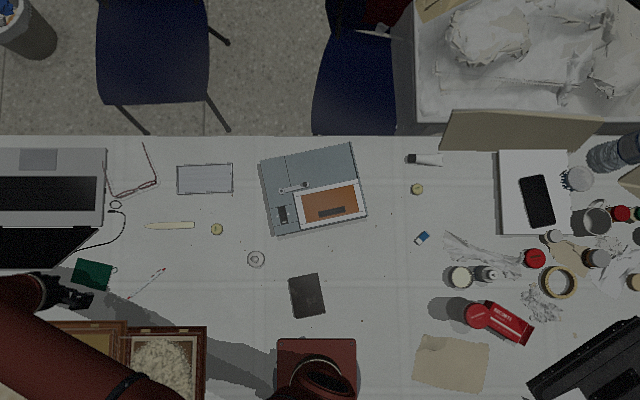

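View pics/scene0.png

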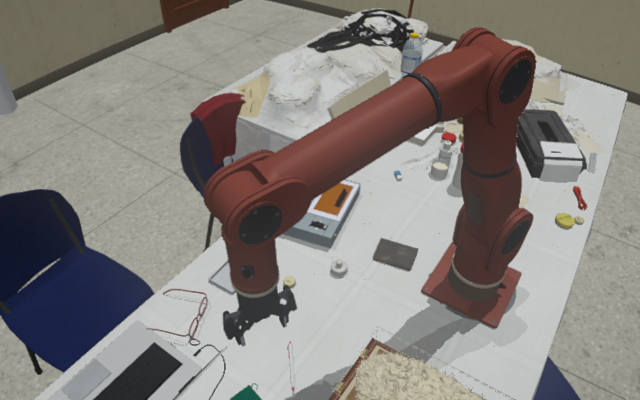

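```bash
cat > h.py <<'E'
from station import manip
import cv2,numpy as np
def cam(n):
    return manip.read_camera(n)
def K(d): return np.array([[d["fx"],0,d["cx"]],[0,d["fy"],d["cy"]],[0,0,1.]])
def rays(d,px):
    px=np.asarray(px,float).reshape(-1,1,2)
    u=cv2.undistortPoints(px,K(d),np.array([d["k1"],0,0,0,0.])).reshape(-1,2)
    T=d["cam_to_world"]; r=np.c_[u,np.ones(len(u))]@T[:3,:3].T
    return T[:3,3],r
def onz(d,px,z):
    o,r=rays(d,px); return o+r*((z-o[2])/r[:,2])[:,None]
def proj(d,P):
    P=np.asarray(P,float).reshape(-1,3); T=np.linalg.inv(d["cam_to_world"])
    p=P@T[:3,:3].T+T[:3,3]
    return cv2.projectPoints(p.reshape(-1,1,3),np.zeros(3),np.zeros(3),K(d),np.array([d["k1"],0,0,0,0.]))[0].reshape(-1,2)
def crop(d,x0,y0,x1,y1,s,fn):
    im=d["color"][y0:y1,x0:x1,::-1]
    cv2.imwrite(fn,cv2.resize(im,None,fx=s,fy=s,interpolation=cv2.INTER_CUBIC))
def deproj(d,u,v,w=2):
    z=d["z_map"][v-w:v+w+1,u-w:u+w+1]; z=np.median(z[z>0])
    o,r=rays(d,[[u,v]]); return o+r[0]*z
E
python3 - <<'E'
from h import *
d=cam("top")
np.save("top0.npy",d,allow_pickle=True)
crop(d,140,130,460,290,2.5,"pics/t1.png")
crop(d,250,135,375,240,6,"pics/t2.png")
for u,v in [(217,229),(417,189),(421,237),(256,259),(204,179),(270,170),(350,160),(330,170),(330,200),(120,300)]:
    print(u,v,np.round(deproj(d,u,v),1))
E
```

```text
217 229 [438.8 298.2  14.1]
417 189 [ 560.4 -307.9   15. ]
421 237 [ 414.4 -316.1   13.1]
256 259 [349.4 175.8  42.1]
204 179 [593.4 344.8   3.3]
270 170 [612.2 137.3  49.9]
350 160 [ 643.9 -101.8   44.5]
330 170 [613.5 -41.6  44.1]
330 200 [522.2 -41.   49. ]
120 300 [229.  583.   -0.6]
```

View pics/t1.png

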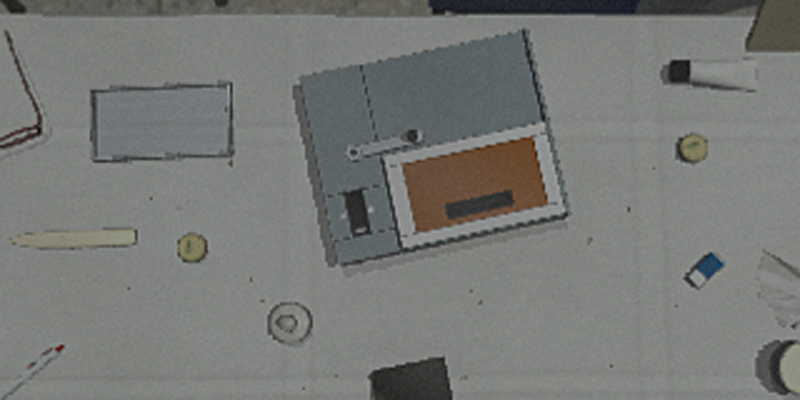

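View pics/t2.png

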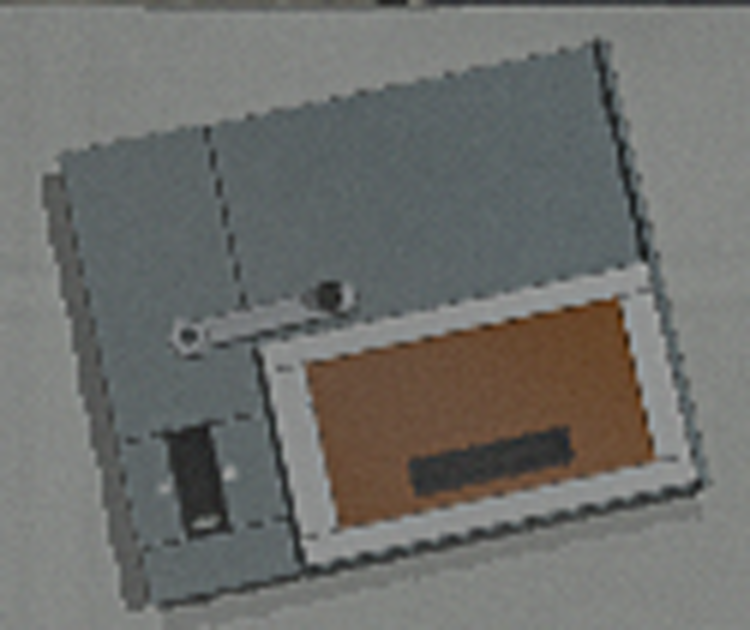

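```bash
python3 - <<'E'
from h import *
d=np.load("top0.npy",allow_pickle=True).item()
im=d["color"]; hsv=cv2.cvtColor(im,cv2.COLOR_RGB2HSV)
m=((hsv[...,0]<20)&(hsv[...,1]>120)).astype(np.uint8); m[:135]=0;m[240:]=0;m[:,:250]=0;m[:,375:]=0
m=cv2.morphologyEx(m,cv2.MORPH_CLOSE,np.ones((9,9)))
c=max(cv2.findContours(m,0,2)[0],key=cv2.contourArea)
P=onz(d,c.reshape(-1,2),49)[:,:2].astype(np.float32); r=cv2.minAreaRect(P);print("amber",r)
B=lambda u,v:(250+(u+.5)/6-.5,135+(v+.5)/6-.5)
# correspondences (box frame xyz) <- pixel
C=[((115,140,50),B(62,155)),((115,-140,52),B(603,42)),((-115,140,50),B(150,607)),((-115,-140,52),B(703,487)),
   ((10,95,56),B(188,336)),((-84,-2.5,70),None),]
A=[];W=[]
for b,p in C:
    if p is None: continue
    A.append(b[:2]);W.append(onz(d,[p],b[2])[0,:2])
# handle
g=im.max(2); hm=(g<75).astype(np.uint8); mm=np.zeros_like(hm); mm[200:222,312:352]=1; hm&=mm
c=max(cv2.findContours(hm,0,2)[0],key=cv2.contourArea); r=cv2.minAreaRect(onz(d,c.reshape(-1,2),70)[:,:2].astype(np.float32)); print("handle",r)
A.append((-84,-37.5));W.append(np.array(r[0]))
A=np.array(A);W=np.array(W);print(np.round(W,1))
a0=A-A.mean(0);w0=W-W.mean(0);H=a0.T@w0;yaw=np.arctan2(H[0,1]-H[1,0],H[0,0]+H[1,1]);R=np.array([[np.cos(yaw),-np.sin(yaw)],[np.sin(yaw),np.cos(yaw)]])
t=W.mean(0)-R@A.mean(0);print("yaw",yaw,"t",t);print(np.round(W-(A@R.T+t),1))
print("postpix",onz(d,[B(330,296)],80.5), deproj(d,305,184,1))
E
```

```text
amber ((516.9840698242188, -57.8514404296875), (81.5796890258789, 120.12185668945312), 12.233599662780762)
handle ((485.7991943359375, -44.10646057128906), (18.626873016357422, 78.97038269042969), 12.544466018676758)
[[ 641.3  167.7]
 [ 698.6 -102. ]
 [ 416.7  121.5]
 [ 475.1 -148.7]
 [ 549.3  103.8]
 [ 485.8  -44.1]]
yaw 0.20844346533795266 t [558.51082682   9.55767357]
[[-0.8 -2.6]
 [-1.4  1.6]
 [-0.3 -1.2]
 [ 0.1  2.5]
 [ 0.7 -0.8]
 [ 1.7  0.4]]
postpix [[565.05172672  33.56051417  80.5       ]] [565.00005752  32.3787151   79.3631456 ]
```

```bash
cat >> h.py <<'E'
from scipy.spatial.transform import Rotation as Ro
T0=np.array([558.5,9.56]); YAW=0.2084
def box2w(x,y,z=0):
    c,s=np.cos(YAW),np.sin(YAW); return np.array([T0[0]+c*x-s*y,T0[1]+s*x+c*y,z])
def w2box(p):
    c,s=np.cos(YAW),np.sin(YAW); dx,dy=p[0]-T0[0],p[1]-T0[1]; return np.array([c*dx+s*dy,-s*dx+c*dy,*p[2:]])
def st():
    s=manip.state(); R=Ro.from_rotvec(s["tcp_rot"]).as_matrix()
    print("t",round(s["time_s"],2),"tcp",np.round(s["tool_pos"],1),"box",np.round(w2box(s["tool_pos"]),1),"yaw",round(float(np.arctan2(R[1,0],R[0,0])),3),"tilt",np.round(R[:2,2],3),"F",np.round(s["contact_force"],1),"w",round(s["width"],1)); return s,R
def goto(p,yaw=None):
    """print shift in tool axes (units) at current orientation; if yaw given, turn first"""
    s,R=st()
    if yaw is not None:
        y=np.arctan2(R[1,0],R[0,0]); dz=-(yaw-y); dz=(dz+np.pi/2)%np.pi-np.pi/2
        print("turn tool z",round(float(dz),3)); R=R@Ro.from_rotvec([0,0,dz]).as_matrix()
    print("shift units",np.round(R.T@(np.asarray(p)-s["tool_pos"])/40,3))
E
python3 -m jog '[[[0,0,0],[0,0,0.15],0.4],[[0,0,0],[0,0,0.15],0.4],[[0,0,0],[0,0,0.15],0.4],[[0,0,0],[0,0,0.15],0.4],[[0,0,0],[0,0,0.15],0.4],[[0,0,0],[0,0,0.15],0.4],[[0,0,0],[0,0,0.013],0.4],[[0,0,0],[0,0,0],0.4]]' 20
python3 - <<'E'
from h import *
goto([565,33.5,110],YAW)
E
```

```text
time_s: 0.95
tool_pos: [282.5, 585.3, 231.1]
tcp_rot: [3.124, 0.332, -0.0]
contact_force: [0.2, 0.1, -0.5]
width: 34.0
t 0.95 tcp [282.5 585.3 231.1] box [-151.   620.4  231.1] yaw 0.212 tilt [-0. -0.] F [ 0.2  0.1 -0.5] w 34.0
turn tool z 0.003
shift units [ 4.057 14.956  3.033]
```

```bash

python3 -m jog '[[[0.1,0.4,0],[0,0,0.003],0.4],[[0.25,0.9,0],[0,0,0],0.4],[[0.25,0.93,0],[0,0,0],0.4],[[0.25,0.93,0],[0,0,0],0.4],[[0.25,0.93,0],[0,0,0],0.4],[[0.25,0.93,0],[0,0,0],0.4],[[0.25,0.93,0],[0,0,0],0.4],[[0.25,0.93,0],[0,0,0],0.4],[[0.25,0.93,0.2],[0,0,0],0.4],[[0.25,0.93,0.2],[0,0,0],0.4],[[0.25,0.93,0.2],[0,0,0],0.4],[[0.25,0.93,0.3],[0,0,0],0.4],[[0.25,0.93,0.3],[0,0,0],0.4],[[0.25,0.93,0.3],[0,0,0],0.4],[[0.25,0.93,0.3],[0,0,0],0.4],[[0.25,0.93,0.3],[0,0,0],0.4],[[0.21,0.63,0.3],[0,0,0],0.4],[[0,0,0],[0,0,0],0.4]]'
python3 - <<'E'
from h import *
goto([565,33.5,110],YAW)
d=cam("scene"); crop(d,150,100,450,325,2.5,"pics/s1.png"); np.save("sc1.npy",d,allow_pickle=True)
d=cam("top"); crop(d,60,130,460,330,2,"pics/t3.png"); np.save("top1.npy",d,allow_pickle=True)
E
```

```text
time_s: 2.75
tool_pos: [563.0, 27.1, 134.0]
tcp_rot: [3.124, 0.314, -0.003]
contact_force: [-1.0, -0.7, -0.5]
width: 34.2
t 2.75 tcp [563.   27.1 134. ] box [  8.1  16.2 134. ] yaw 0.201 tilt [-0.002 -0.002] F [-1.  -0.7 -0.5] w 34.2
turn tool z -0.008
shift units [ 0.082 -0.147  0.6  ]
```

View pics/s1.png

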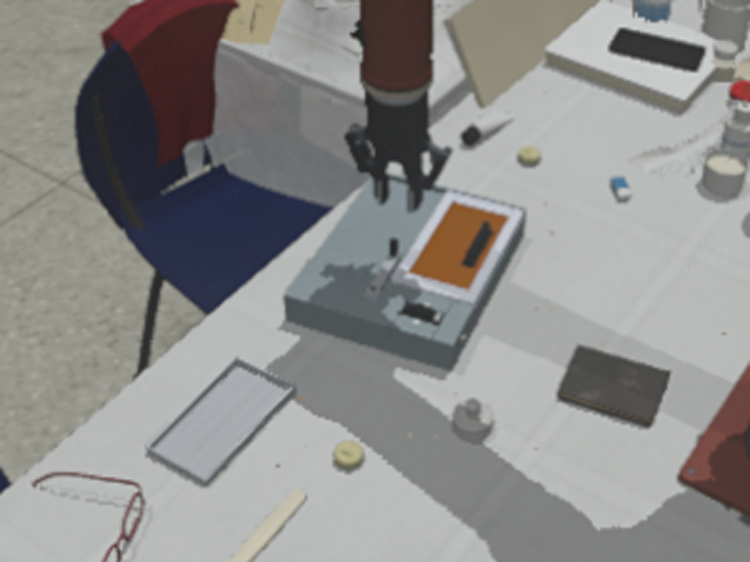

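View pics/t3.png

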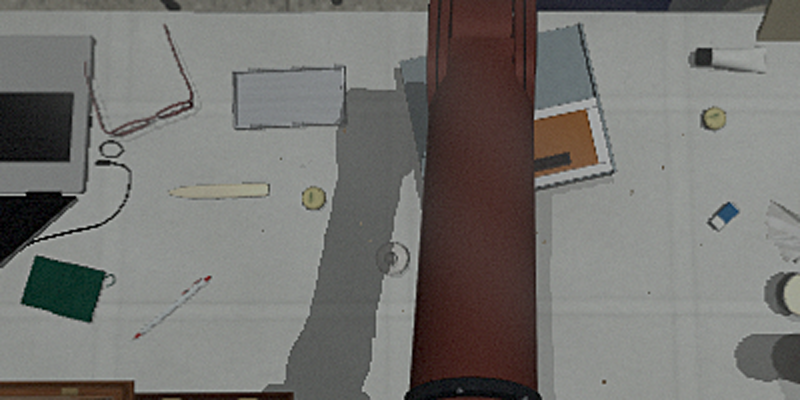

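```bash
python3 - <<'E'
from h import *
d=np.load("sc1.npy",allow_pickle=True).item()
B=lambda u,v:(150+(u+.5)/2.5-.5,100+(v+.5)/2.5-.5)
for n,p,z in [("post",(394,240),80.5),("front-left top",(449,364),50),("rear-left top",(287,298),50),("front-right",(525,208),52),("weightknob",(473,404),46)]:
    w=onz(d,[B(*p)],z)[0]; print(n,np.round(w,1),np.round(w2box(w),1))
crop(d,255,165,375,250,6.5,"pics/s2.png")
goto([565,33.5,100],YAW)
E
```

```text
post [565.6  35.7  80.5] [12.4 24.1 80.5]
front-left top [403.  151.7  50. ] [-122.7  171.2   50. ]
rear-left top [631.3 174.3  50. ] [105.3 146.1  50. ]
front-right [ 477.7 -148.    52. ] [-111.7 -137.4   52. ]
weightknob [347.6 185.   46. ] [-170.   215.3   46. ]
t 2.85 tcp [562.7  31.6 135.1] box [  8.7  20.7 135.1] yaw 0.204 tilt [-0.001 -0.   ] F [-0.4 -0.4  0. ] w 34.1
turn tool z -0.004
shift units [ 0.066 -0.034  0.878]
```

View pics/s2.png

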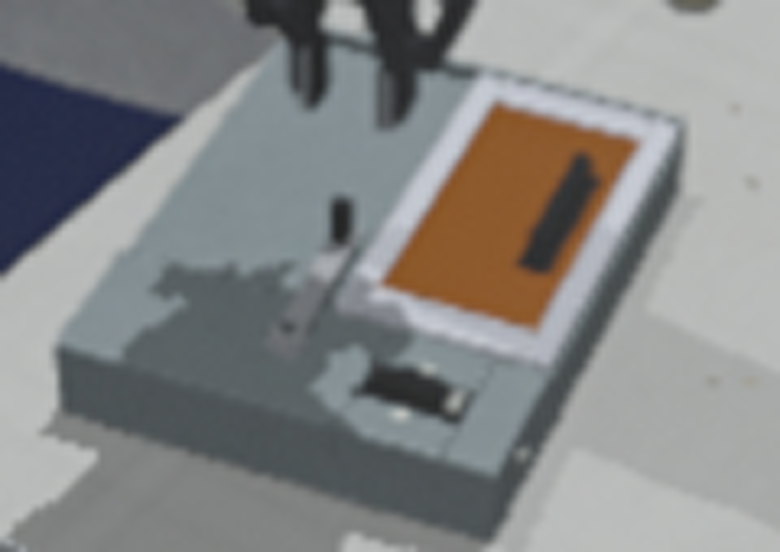

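```bash

python3 -m jog '[[[0.066,-0.05,0.3],[0,0,0],0.4],[[0,0,0.3],[0,0,0],0.4],[[0,0,0.3],[0,0,0],0.4],[[0,0,0.3],[0,0,0],0.4],[[0,0,0.3],[0,0,0],0.4],[[0,0,0.2],[0,0,0],0.4],[[0,0,0.17],[0,0,0],0.4],[[0,0,0],[0,0,0],0.4],[[0,0,0],[0,0,0],0.4]]' && python3 -m jog '[[[0,0,0],[0,0,0],0],[[0,0,0],[0,0,0],0],[[0,0,0],[0,0,0],0],[[0,0,0],[0,0,0],0],[[0,0,0],[0,0,0],0]]' 20
python3 - <<'E'
from h import *
st()
E
```

```text
time_s: 3.75
tool_pos: [565.7, 35.3, 60.7]
tcp_rot: [3.125, 0.321, 0.0]
contact_force: [0.4, -0.1, -0.0]
width: 34.5
time_s: 4.25
tool_pos: [565.9, 35.4, 61.0]
tcp_rot: [-3.125, -0.321, -0.001]
contact_force: [0.5, -0.2, 4.2]
width: 11.0
t 4.25 tcp [565.9  35.4  61. ] box [12.6 23.8 61. ] yaw 0.205 tilt [0.001 0.   ] F [ 0.5 -0.2  4.2] w 11.0
```

```bash

python3 -m jog '[[[0.18,-0.009,0],[0,0,0],0],[[0.178,-0.027,0],[0,0,0],0],[[0.174,-0.045,0],[0,0,0],0],[[0.169,-0.062,0],[0,0,0],0],[[0.162,-0.078,0],[0,0,0],0],[[0,0,0],[0,0,0],0]]' && python3 -m jog '[[[0.153,-0.094,0],[0,0,0],0],[[0.143,-0.109,0],[0,0,0],0],[[0.132,-0.123,0],[0,0,0],0],[[0.119,-0.135,0],[0,0,0],0],[[0.105,-0.146,0],[0,0,0],0],[[0,0,0],[0,0,0],0]]' && python3 -m jog '[[[0.089,-0.156,0],[0,0,0],0],[[0.073,-0.164,0],[0,0,0],0],[[0.057,-0.171,0],[0,0,0],0],[[0.039,-0.176,0],[0,0,0],0],[[0.022,-0.179,0],[0,0,0],0],[[0,0,0],[0,0,0],0],[[0,0,0],[0,0,0],0]]'
python3 - <<'E'
from h import *
st()
E
```

```text
time_s: 4.85
tool_pos: [598.8, 51.0, 60.9]
tcp_rot: [3.124, 0.322, 0.002]
contact_force: [0.9, -1.9, 5.3]
width: 11.0
time_s: 5.45
tool_pos: [618.4, 81.3, 60.8]
tcp_rot: [-3.124, -0.323, -0.0]
contact_force: [-1.2, -0.0, 6.6]
width: 11.1
time_s: 6.15
tool_pos: [619.2, 114.6, 60.4]
tcp_rot: [3.125, 0.321, -0.01]
contact_force: [-14.1, -3.7, 15.7]
width: 10.7
t 6.15 tcp [619.2 114.6  60.4] box [81.1 90.2 60.4] yaw 0.205 tilt [-0.006 -0.001] F [-14.1  -3.7  15.7] w 10.7
```

```bash

python3 -m jog '[[[0,0,0],[0,0,0],0.35],[[0,0,0],[0,0,0],0.35],[[0,0,-0.3],[0,0,0],0.35],[[0,0,-0.5],[0,0,0],0.35],[[0,0,-0.5],[0,0,0],0.35],[[0,0,-0.2],[0,0,0],0.35],[[0,0,0],[0,0,0],0.35]]'
python3 - <<'E'
from h import *
goto(box2w(-84,-37.5,90),YAW)
d=cam("scene"); crop(d,255,165,375,250,6.5,"pics/s3.png")
E
```

```text
time_s: 6.85
tool_pos: [623.1, 115.8, 122.0]
tcp_rot: [-3.124, -0.321, -0.004]
contact_force: [-0.5, 0.1, -0.3]
width: 29.6
t 6.85 tcp [623.1 115.8 122. ] box [ 85.2  90.6 122. ] yaw 0.205 tilt [0.002 0.001] F [-0.5  0.1 -0.3] w 29.6
turn tool z -0.003
shift units [-4.232  3.203  0.789]
```

View pics/s3.png

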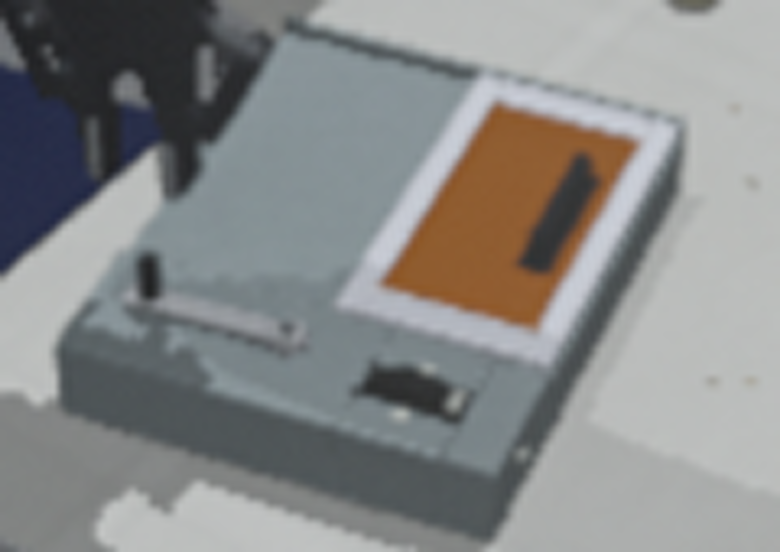

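```bash

python3 -m jog '[[[-0.4,0.3,0],[0,0,0],0.4],[[-0.7,0.53,0],[0,0,0],0.4],[[-0.7,0.53,0],[0,0,0],0.4],[[-0.7,0.53,0],[0,0,0],0.4],[[-0.7,0.53,0],[0,0,0],0.4],[[-0.7,0.53,0],[0,0,0],0.4],[[-0.33,0.25,0],[0,0,0],0.4],[[0,0,0.3],[0,0,0],0.4],[[0,0,0.4],[0,0,0],0.4],[[0,0,0.4],[0,0,0],0.4],[[0,0,0.3],[0,0,0],0.4],[[0,0,0.24],[0,0,0],0.4],[[0,0,0],[0,0,0],0.4],[[0,0,0],[0,0,0],0.4]]'&& python3 -m jog '[[[0,0,0],[0,0,0],0],[[0,0,0],[0,0,0],0],[[0,0,0],[0,0,0],0],[[0,0,0],[0,0,0],0],[[0,0,0],[0,0,0],0]]' 20
python3 - <<'E'
from h import *
st()
E
```

```text
time_s: 8.3
tool_pos: [482.8, -44.1, 54.9]
tcp_rot: [3.125, 0.321, -0.0]
contact_force: [0.3, -0.4, -0.0]
width: 34.1
time_s: 8.8
tool_pos: [483.5, -44.0, 55.6]
tcp_rot: [-3.125, -0.322, -0.003]
contact_force: [2.3, 0.1, 5.4]
width: 9.3
t 8.8 tcp [483.5 -44.   55.6] box [-84.4 -36.9  55.6] yaw 0.205 tilt [0.002 0.   ] F [2.3 0.1 5.4] w 9.3
```

```bash

python3 -m jog '[[[0.1,0,0],[0,0,0],0],[[0.2,0,0],[0,0,0],0],[[0.25,0,0],[0,0,0],0],[[0.25,0,0],[0,0,0],0],[[0.25,0,0],[0,0,0],0],[[0.25,0,0],[0,0,0],0],[[0.25,0,0],[0,0,0],0],[[0.25,0,0],[0,0,0],0],[[0.25,0,0],[0,0,0],0],[[0.25,0,0],[0,0,0],0],[[0.2,0,0],[0,0,0],0],[[0.15,0,0],[0,0,0],0],[[0.06,0,0],[0,0,0],0],[[0,0,0],[0,0,0],0]]'&& python3 -m jog '[[[0,0,0],[0,0,0],0.4],[[0,0,0],[0,0,0],0.4],[[0,0,-0.4],[0,0,0],0.4],[[0,0,-0.6],[0,0,0],0.4],[[0,0,-0.8],[0,0,0],0.4],[[0,0,-0.9],[0,0,0],0.4],[[0,0,-0.8],[0,0,0],0.4],[[0,0,0],[0,0,0],0.4]]' 20
python3 - <<'E'
from h import *
goto(box2w(-55,180,200),YAW)
d=cam("scene"); crop(d,255,165,375,250,6.5,"pics/s4.png");crop(d,150,100,450,325,2.5,"pics/s4b.png"); np.save("sc4.npy",d,allow_pickle=True)
E
```

```text
time_s: 10.2
tool_pos: [589.2, -21.2, 55.6]
tcp_rot: [-3.124, -0.322, -0.0]
contact_force: [-0.9, 2.5, 9.8]
width: 9.3
time_s: 11.0
tool_pos: [590.9, -22.8, 200.5]
tcp_rot: [-3.125, -0.32, -0.012]
contact_force: [-0.0, -0.1, 0.5]
width: 34.1
t 11.0 tcp [590.9 -22.8 200.5] box [ 25.  -38.4 200.5] yaw 0.204 tilt [0.007 0.001] F [-0.  -0.1  0.5] w 34.1
turn tool z -0.004
shift units [-2.00e+00 -5.46e+00 -4.00e-03]
```

View pics/s4.png

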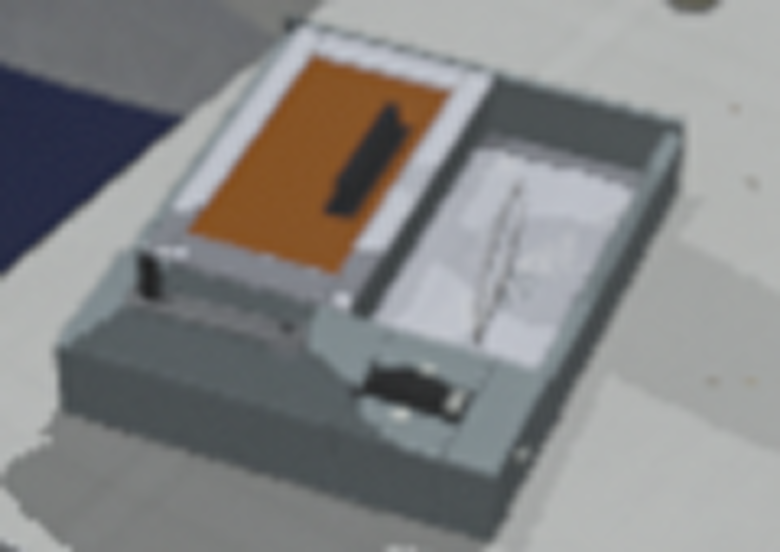

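View pics/s4b.png

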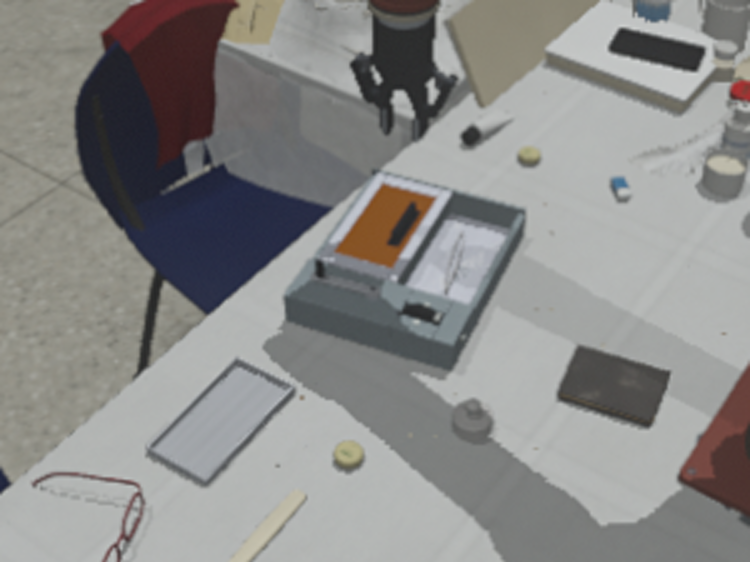

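```bash

python3 -m jog '[[[-0.2,-0.4,0],[0,0,0],0.4],[[-0.4,-0.9,0],[0,0,0],0.4],[[-0.4,-0.9,0],[0,0,0],0.4],[[-0.4,-0.9,0],[0,0,0],0.4],[[-0.4,-0.9,0],[0,0,0],0.4],[[-0.2,-0.9,0],[0,0,0],0.4],[[0,-0.9,0],[0,0,0],0.4],[[0,-0.5,0],[0,0,0],0.4],[[0,0,0],[0,0,0],0.4]]'
python3 - <<'E'
from h import *
st()
d=cam("top"); crop(d,250,135,375,240,6,"pics/t4.png"); np.save("top4.npy",d,allow_pickle=True)
E
```

```text
time_s: 11.95
tool_pos: [457.4, 211.2, 194.1]
tcp_rot: [3.124, 0.329, -0.003]
contact_force: [-0.1, -0.4, 0.7]
width: 34.0
t 11.95 tcp [457.4 211.2 194.1] box [-57.2 218.2 194.1] yaw 0.21 tilt [-0.002 -0.001] F [-0.1 -0.4  0.7] w 34.0
```

View pics/t4.png

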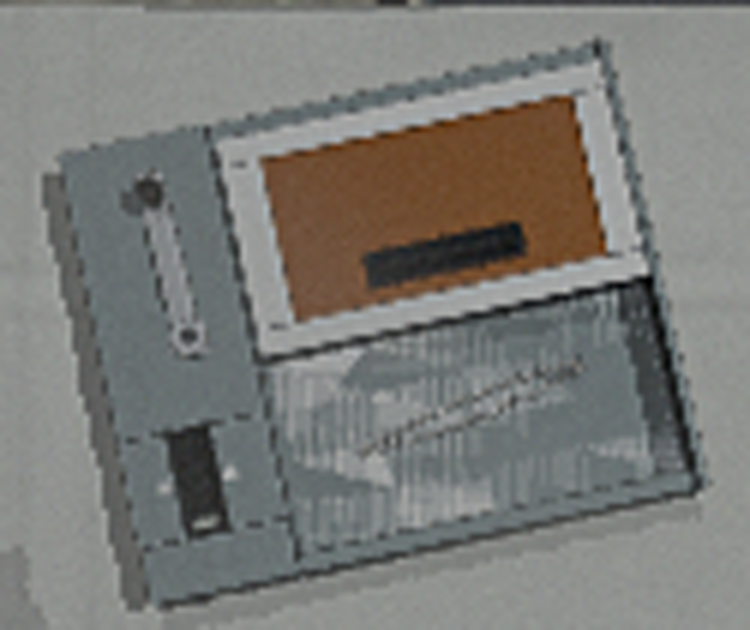

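```bash
python3 - <<'E'
from h import *
dt=np.load("top4.npy",allow_pickle=True).item();ds=np.load("sc4.npy",allow_pickle=True).item()
Bt=lambda u,v:(250+(u+.5)/6-.5,135+(v+.5)/6-.5); Bs=lambda u,v:(255+(u+.5)/6.5-.5,165+(v+.5)/6.5-.5)
for d,pts in [(dt,[Bt(358,455),Bt(582,364)]),(ds,[Bs(478,340),Bs(518,187)])]:
    w=onz(d,pts,15); v=w[0]-w[1]
    print(np.round(w,1),"L",np.linalg.norm(v),"ctr",w.mean(0),w2box(w.mean(0)),"ang",np.arctan2(v[1],v[0]))
    crop(d,*( (290,180,372,232) if d is dt else (320,185,360,225)),9 if d is dt else 15,"pics/tw_%s.png"%("t" if d is dt else "s"))
E
```

```text
[[494.8  20.7  15. ]
 [541.2 -92.9  15. ]] L 122.69029547162991 ctr [518.0232485  -36.07745253  15.        ] [-49.04311495 -36.27557526  15.        ] ang 1.9585098389345705
[[493.5  21.1  15. ]
 [541.4 -88.9  15. ]] L 119.93365259291788 ctr [517.43693302 -33.88187501  15.        ] [-49.16249091 -34.0061974   15.        ] ang 1.9818624968462635
```

View pics/tw_t.png

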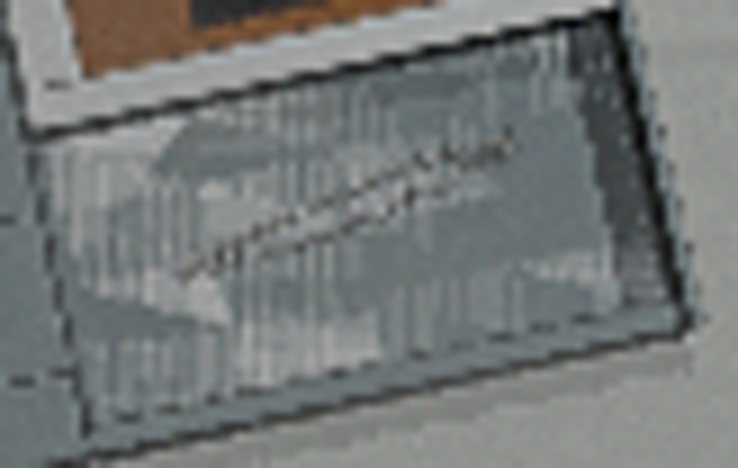

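View pics/tw_s.png

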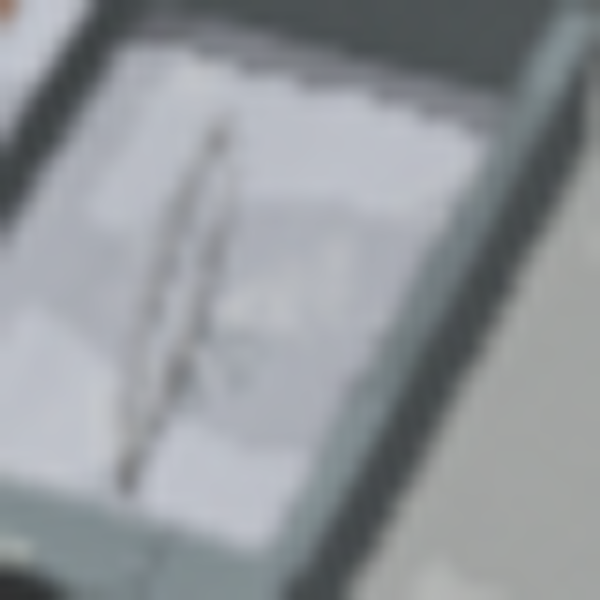

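```bash
python3 - <<'E'
from h import *
goto([517.7,-35,100],0.40)
d=np.load("top4.npy",allow_pickle=True).item()
hsv=cv2.cvtColor(d["color"],cv2.COLOR_RGB2HSV)
# tray corners (pixels refined by eye from top0): depth mask of interior
crop(d,165,150,245,205,9,"pics/tray.png")
for (x0,y0,x1,y1,z,n) in [(195,215,240,245,15,"tinL"),(400,178,435,200,15,"tinR"),(408,225,436,250,13,"er")]:
    sub=hsv[y0:y1,x0:x1]; m=(sub[...,1]>70).astype(np.uint8)
    if n=="er": m=((sub[...,1]>70)|(sub[...,2]>200)).astype(np.uint8)
    cs=cv2.findContours(m,0,2)[0]; c=max(cs,key=cv2.contourArea).reshape(-1,2)+[x0,y0]
    w=onz(d,c,z)[:,:2].astype(np.float32); print(n,cv2.minEnclosingCircle(w),cv2.minAreaRect(w))
E
```

```text
t 12.0 tcp [458.1 209.1 194.2] box [-56.9 216.  194.2] yaw 0.208 tilt [-0.001 -0.001] F [ 0.5 -0.7  0.1] w 34.1
turn tool z -0.192
shift units [-1.     6.199  2.36 ]
tinL ((437.39361572265625, 298.21478271484375), 80.10631561279297) ((437.39361572265625, 298.21478271484375), (134.37449645996094, 87.24403381347656), 89.96920776367188)
tinR ((570.9039306640625, -308.1617126464844), 12.271929740905762) ((572.7886352539062, -308.162109375), (24.424467086791992, 6.185778617858887), 89.98707580566406)
er ((417.43255615234375, -323.7506408691406), 15.17275333404541) ((417.4137268066406, -323.7507019042969), (18.876277923583984, 23.807315826416016), 44.08401870727539)
```

View pics/tray.png

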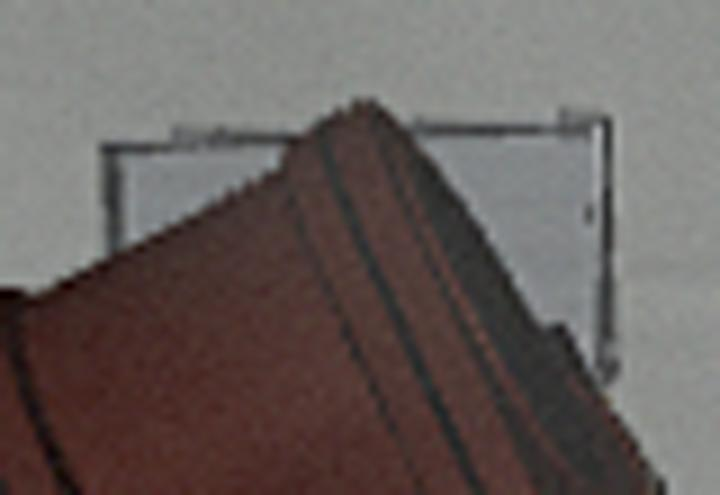

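```bash

python3 -m jog '[[[0,0,0],[0,0,-0.096],0.4],[[0,0,0],[0,0,-0.096],0.4],[[-0.06,0.4,0],[0,0,0],0.4],[[-0.14,0.85,0],[0,0,0],0.4],[[-0.14,0.85,0],[0,0,0],0.4],[[-0.14,0.85,0],[0,0,0],0.4],[[-0.14,0.85,0],[0,0,0],0.4],[[-0.14,0.85,0],[0,0,0],0.4],[[-0.14,0.85,0],[0,0,0],0.4],[[-0.1,0.7,0],[0,0,0],0.4],[[0,0,0.4],[0,0,0],0.4],[[0,0,0.7],[0,0,0],0.4],[[0,0,0.7],[0,0,0],0.4],[[0,0,0.5],[0,0,0],0.4],[[0,0,0],[0,0,0],0.4],[[0,0,0],[0,0,0],0.4]]'
python3 - <<'E'
from h import *
goto([517.7,-35,12],0.40)
d=np.load("top0.npy",allow_pickle=True).item()
crop(d,165,155,245,205,9,"pics/tray.png")
crop(d,195,215,240,245,12,"pics/tinL.png")
E
```

```text
time_s: 13.6
tool_pos: [517.8, -37.5, 103.3]
tcp_rot: [3.08, 0.614, -0.001]
contact_force: [0.7, -0.4, 1.2]
width: 34.3
t 13.6 tcp [517.8 -37.5 103.3] box [-49.6 -37.6 103.3] yaw 0.394 tilt [-0.001 -0.001] F [ 0.7 -0.4  1.2] w 34.3
turn tool z -0.006
shift units [ 0.024 -0.059  2.283]
```

View pics/tray.png

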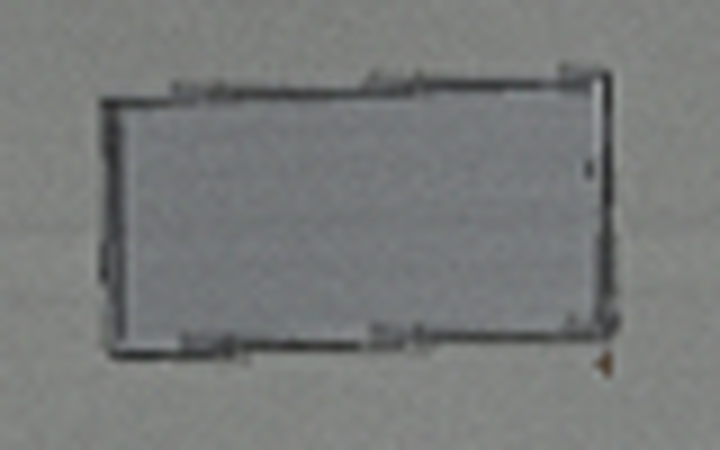

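```bash

python3 -m jog '[[[0.024,-0.059,0.3],[0,0,-0.006],0.4],[[0,0,0.4],[0,0,0],0.4],[[0,0,0.4],[0,0,0],0.4],[[0,0,0.4],[0,0,0],0.4],[[0,0,0.3],[0,0,0],0.4],[[0,0,0.3],[0,0,0],0.4],[[0,0,0.16],[0,0,0],0.4],[[0,0,0],[0,0,0],0.4],[[0,0,0],[0,0,0],0.4]]' && python3 -m jog '[[[0,0,0],[0,0,0],0],[[0,0,0],[0,0,0],0],[[0,0,0],[0,0,0],0],[[0,0,0],[0,0,0],0],[[0,0,0],[0,0,0],0]]' 40
python3 - <<'E'
from h import *
st()
d=np.load("top0.npy",allow_pickle=True).item()
B=lambda u,v:(165+(u+.5)/9-.5,155+(v+.5)/9-.5)
w=onz(d,[B(103,100),B(608,72),B(615,335),B(112,355)],14)
print(np.round(w,1),w.mean(0)); 
for i in range(4): print(np.linalg.norm(w[i]-w[(i+1)%4]),end=' ')
v=(w[0]-w[1]+w[3]-w[2]);print("len ang",np.arctan2(v[1],v[0]))
E
```

```text
time_s: 14.5
tool_pos: [518.4, -33.4, 12.8]
tcp_rot: [3.078, 0.628, 0.001]
contact_force: [-0.1, 0.0, 0.3]
width: 34.4
time_s: 15.0
tool_pos: [518.5, -33.3, 13.1]
tcp_rot: [-3.078, -0.629, -0.001]
contact_force: [-2.2, 0.5, 7.2]
width: 10.5
t 15.0 tcp [518.5 -33.3  13.1] box [-48.  -33.7  13.1] yaw 0.403 tilt [0.001 0.   ] F [-2.2  0.5  7.2] w 10.5
[[632.8 428.6  14. ]
 [642.7 257.5  14. ]
 [552.  253.1  14. ]
 [545.2 422.2  14. ]] [593.17647871 340.37828122  14.        ]
171.3387897161466 90.73546508633353 169.23152908777845 87.81842545686912 len ang 1.6199618877479511
```

```bash

python3 -m jog '[[[0,0,-0.2],[0,0,0],0],[[0,0,-0.4],[0,0,0],0],[[0,0,-0.6],[0,0,0],0],[[0,0,-0.7],[0,0,0],0],[[0,0,-0.7],[0,0,0],0],[[0,0,-0.6],[0,0,0],0],[[0,0,0],[0,0,0],0],[[0,0,0],[0,0,0],0]]' 
python3 - <<'E'
from h import *
goto([593.2,340.4,120],0.05)
d=cam("scene"); crop(d,230,120,370,240,5,"pics/s5.png")
E
```

```text
time_s: 15.8
tool_pos: [518.2, -33.1, 141.0]
tcp_rot: [-3.078, -0.629, -0.002]
contact_force: [-0.8, 0.2, -0.2]
width: 10.6
t 15.8 tcp [518.2 -33.1 141. ] box [-48.2 -33.4 141. ] yaw 0.403 tilt [0.001 0.001] F [-0.8  0.2 -0.2] w 10.6
turn tool z 0.353
shift units [ 2.338 -9.233  0.532]
```

View pics/s5.png

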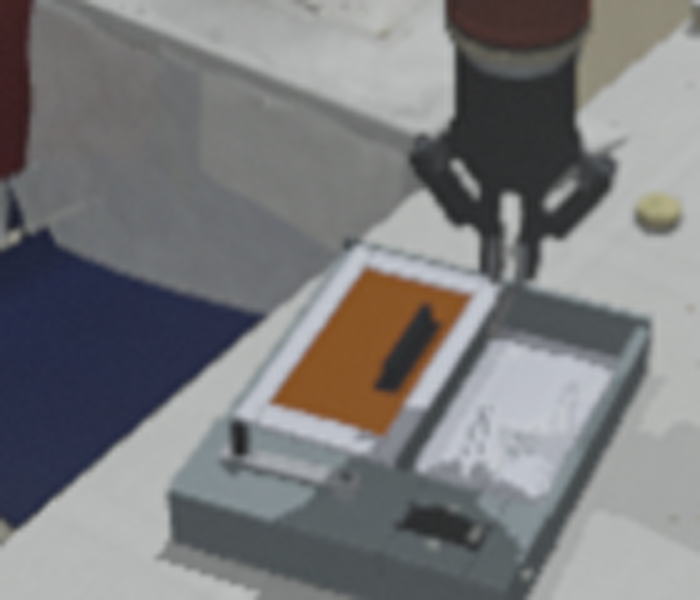

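```bash

python3 -m jog '[[[0,0,0],[0,0,0.118],0],[[0,0,0],[0,0,0.118],0],[[0,0,0],[0,0,0.117],0],[[0.1,-0.4,0],[0,0,0],0],[[0.2,-0.8,0],[0,0,0],0],[[0.2,-0.8,0],[0,0,0],0],[[0.2,-0.8,0],[0,0,0],0],[[0.2,-0.8,0],[0,0,0],0],[[0.2,-0.8,0],[0,0,0],0],[[0.2,-0.8,0],[0,0,0],0],[[0.2,-0.8,0],[0,0,0],0],[[0.2,-0.8,0],[0,0,0],0],[[0.2,-0.8,0],[0,0,0],0],[[0.2,-0.8,0],[0,0,0],0],[[0.24,-0.83,0.3],[0,0,0],0],[[0,0,0],[0,0,0],0],[[0,0,0],[0,0,0],0]]' 
python3 - <<'E'
from h import *
goto([593.2,340.4,50],0.05)
d=cam("scene"); crop(d,170,150,330,310,4,"pics/s6.png")
E
```

```text
time_s: 17.55
tool_pos: [591.7, 341.5, 126.4]
tcp_rot: [3.139, 0.085, -0.004]
contact_force: [-0.4, -0.7, 0.6]
width: 10.6
t 17.55 tcp [591.7 341.5 126.4] box [101.2 317.9 126.4] yaw 0.054 tilt [-0.003 -0.002] F [-0.4 -0.7  0.6] w 10.6
turn tool z 0.004
shift units [0.04  0.026 1.909]
```

View pics/s6.png

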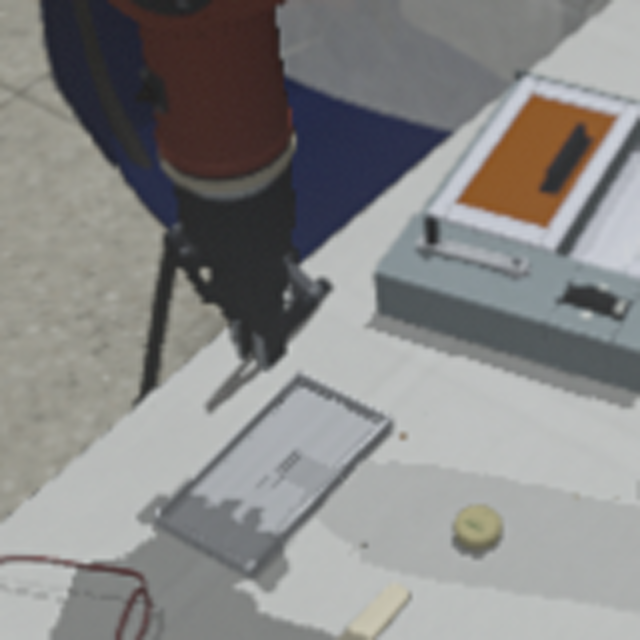

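```bash

python3 -m jog '[[[0.04,0.026,0.3],[0,0,0],0],[[0,0,0.5],[0,0,0],0],[[0,0,0.5],[0,0,0],0],[[0,0,0.5],[0,0,0],0],[[0,0,0.5],[0,0,0],0],[[0,0,0.35],[0,0,0],0],[[0,0,0.2],[0,0,0],0],[[0,0,0.1],[0,0,0],0],[[0,0,0],[0,0,0],0],[[0,0,0],[0,0,0],0]]' && python3 -m jog '[[[0,0,0],[0,0,0],0.2],[[0,0,0],[0,0,0],0.35],[[0,0,0],[0,0,0],0.35],[[0,0,-0.1],[0,0,0],0.35],[[0,0,-0.4],[0,0,0],0.35],[[0,0,-0.7],[0,0,0],0.35],[[0,0,-0.8],[0,0,0],0.35],[[0,0,-0.8],[0,0,0],0.35],[[0,0,-0.3],[0,0,0],0.35],[[0,0,0],[0,0,0],0.35]]'
python3 - <<'E'
from h import *
st()
d=cam("scene"); crop(d,170,150,330,310,4,"pics/s7.png");np.save("sc7.npy",d,allow_pickle=True)
E
```

```text
time_s: 18.6
tool_pos: [595.3, 339.3, 11.3]
tcp_rot: [-3.14, -0.078, -0.002]
contact_force: [0.6, -0.2, -0.5]
width: 10.4
time_s: 19.6
tool_pos: [596.1, 339.7, 137.7]
tcp_rot: [-3.138, -0.078, -0.006]
contact_force: [0.5, -0.4, 0.6]
width: 29.9
t 19.6 tcp [596.1 339.7 137.7] box [105.1 315.2 137.7] yaw 0.05 tilt [0.004 0.003] F [ 0.5 -0.4  0.6] w 29.9
```

View pics/s7.png

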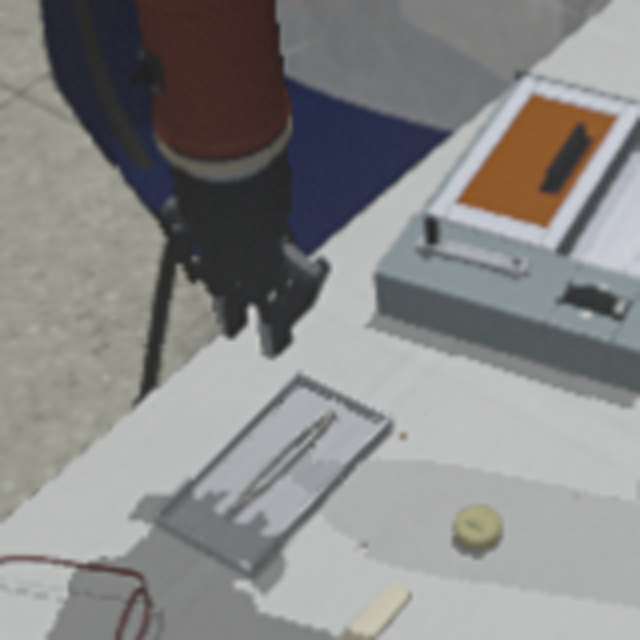

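```bash
cat >> h.py <<'E'
def blob(d,x0,y0,x1,y1,z,lo,hi):
    hsv=cv2.cvtColor(d["color"],cv2.COLOR_RGB2HSV)[y0:y1,x0:x1]
    m=cv2.inRange(hsv,np.array(lo),np.array(hi)); m=cv2.morphologyEx(m,cv2.MORPH_CLOSE,np.ones((3,3)))
    cs=cv2.findContours(m,0,2)[0]
    if not cs: print("none"); return
    c=max(cs,key=cv2.contourArea).reshape(-1,2)+[x0,y0]
    w=onz(d,c,z)[:,:2].astype(np.float32); print(len(c),cv2.minAreaRect(c.astype(np.float32)),"circ",cv2.minEnclosingCircle(w),"rect",cv2.minAreaRect(w))
E
python3 - <<'E'
from h import *
d=np.load("sc7.npy",allow_pickle=True).item()
hsv=cv2.cvtColor(d["color"],cv2.COLOR_RGB2HSV); print(hsv[281,289],hsv[279,287])
blob(d,275,265,305,295,15,(18,60,90),(40,255,255))
d=np.load("top0.npy",allow_pickle=True).item()
hsv=cv2.cvtColor(d["color"],cv2.COLOR_RGB2HSV); print(hsv[229,217],hsv[227,215],hsv[188,416],hsv[237,422],hsv[240,418])
blob(d,200,215,235,245,15,(18,40,60),(40,255,255))
blob(d,400,175,435,203,15,(18,40,60),(40,255,255))
blob(d,405,222,440,252,13,(90,60,40),(130,255,255))
E
```

```text
[ 33  62 148] [ 28  59 163]
15 ((289.0000305175781, 281.0000305175781), (8.485280990600586, 8.485280990600586), 45.0) circ ((436.9092102050781, 304.9852294921875), 15.274348258972168) rect ((438.56756591796875, 305.7997741699219), (25.773693084716797, 28.966276168823242), 35.087562561035156)
[ 28  68 120] [43 72 82] [ 34  72 103] [104 144  90] [ 60   7 143]
15 ((216.25003051757812, 228.75003051757812), (9.899495124816895, 10.60660171508789), 45.0) circ ((439.8241882324219, 299.9701232910156), 16.967790603637695) rect ((439.5246276855469, 300.30120849609375), (30.173311233520508, 31.418415069580078), 45.8046989440918)
20 ((417.0, 189.0), (10.0, 10.0), 90.0) circ ((561.32568359375, -308.2489013671875), 16.751277923583984) rect ((560.4942626953125, -307.9015197753906), (30.51031494140625, 31.1234188079834), 88.40956115722656)
6 ((423.50006103515625, 236.00003051757812), (6.363960266113281, 7.77817440032959), 45.0) circ ((417.43255615234375, -323.7506408691406), 15.17275333404541) rect ((417.4137268066406, -323.7507019042969), (18.876277923583984, 23.807315826416016), 44.08401870727539)
```

```bash
python3 - <<'E'
from h import *
goto([439.3,300.7,70],0.05)
E
```

```text
t 19.65 tcp [595.1 339.3 135.5] box [104.  315.1 135.5] yaw 0.05 tilt [0.001 0.001] F [0.4 0.2 0.3] w 29.5
turn tool z -0.0
shift units [-3.941  0.772  1.631]
```

```bash

python3 -m jog '[[[-0.4,0.08,0],[0,0,0],0.75],[[-0.8,0.16,0],[0,0,0],0.75],[[-0.8,0.16,0],[0,0,0],0.75],[[-0.8,0.16,0.2],[0,0,0],0.75],[[-0.8,0.16,0.6],[0,0,0],0.75],[[-0.34,0.06,0.6],[0,0,0],0.75],[[0,0,0.2],[0,0,0],0.75],[[0,0,0],[0,0,0],0.75],[[0,0,0],[0,0,0],0.75]]'
python3 - <<'E'
from h import *
goto([439.3,300.7,2],0.05)
d=cam("scene"); crop(d,230,220,350,340,5,"pics/s8.png")
E
```

```text
time_s: 20.55
tool_pos: [440.2, 300.3, 70.9]
tcp_rot: [3.14, 0.077, 0.001]
contact_force: [-0.0, -0.0, -0.3]
width: 64.2
t 20.55 tcp [440.2 300.3  70.9] box [-55.5 308.9  70.9] yaw 0.049 tilt [ 0.001 -0.   ] F [-0.  -0.  -0.3] w 64.2
turn tool z -0.001
shift units [-0.025 -0.013  1.724]
```

View pics/s8.png

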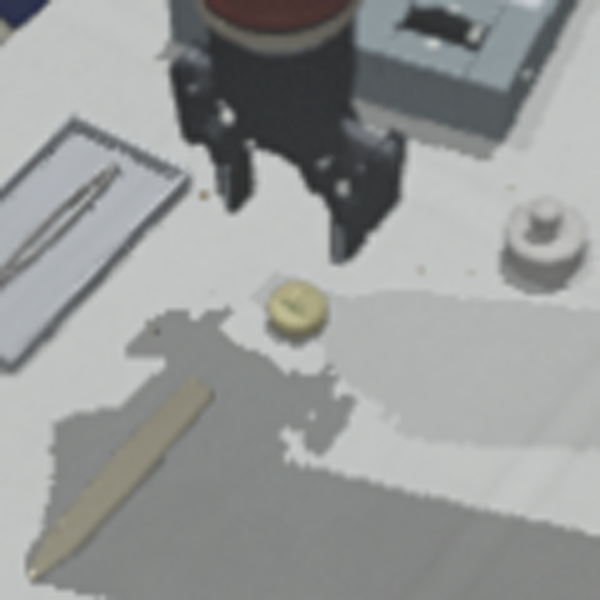

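Tin still at crop (298,308), fingers straddle it; folder clear. Descend and grip.

```bash

python3 -m jog '[[[-0.025,-0.013,0.3],[0,0,0],0.75],[[0,0,0.4],[0,0,0],0.75],[[0,0,0.4],[0,0,0],0.75],[[0,0,0.3],[0,0,0],0.75],[[0,0,0.2],[0,0,0],0.75],[[0,0,0.12],[0,0,0],0.75],[[0,0,0],[0,0,0],0.75],[[0,0,0],[0,0,0],0.75]]' && python3 -m jog '[[[0,0,0],[0,0,0],0.2],[[0,0,0],[0,0,0],0.2],[[0,0,0],[0,0,0],0.2],[[0,0,0],[0,0,0],0.2],[[0,0,0],[0,0,0],0.2]]' 40
python3 - <<'E'
from h import *
st()
E
```

```text
time_s: 21.4
tool_pos: [438.2, 300.8, 2.1]
tcp_rot: [-3.14, -0.078, -0.001]
contact_force: [-0.0, 0.3, 0.3]
width: 64.0
time_s: 21.9
tool_pos: [438.1, 300.9, 2.5]
tcp_rot: [-3.14, -0.078, -0.001]
contact_force: [-1.5, -0.8, 6.6]
width: 32.9
t 21.9 tcp [438.1 300.9   2.5] box [-57.5 309.9   2.5] yaw 0.05 tilt [0.    0.001] F [-1.5 -0.8  6.6] w 32.9
```

```bash

python3 -m jog '[[[0,0,-0.2],[0,0,0],0.2],[[0,0,-0.5],[0,0,0],0.2],[[0,0,-0.7],[0,0,0],0.2],[[0,0,-0.7],[0,0,0],0.2],[[0,0,-0.7],[0,0,0],0.2],[[0,0,-0.5],[0,0,0],0.2],[[0,0,0],[0,0,-0.08],0.2],[[0,0,0],[0,0,-0.078],0.2],[[0,0,0],[0,0,0],0.2]]'
python3 - <<'E'
from h import *
goto(box2w(-55,30,70),YAW)
E
```

```text
time_s: 22.8
tool_pos: [438.0, 300.6, 134.5]
tcp_rot: [-3.124, -0.328, -0.001]
contact_force: [-0.1, 0.1, 0.1]
width: 32.7
t 22.8 tcp [438.  300.6 134.5] box [-57.7 309.6 134.5] yaw 0.209 tilt [0.    0.001] F [-0.1  0.1  0.1] w 32.7
turn tool z 0.001
shift units [0.066 6.992 1.607]
```

```bash

python3 -m jog '[[[0.06,0.4,0],[0,0,0],0.2],[[0,0.8,0],[0,0,0],0.2],[[0,0.8,0],[0,0,0],0.2],[[0,0.8,0],[0,0,0],0.2],[[0,0.8,0],[0,0,0],0.2],[[0,0.8,0],[0,0,0],0.2],[[0,0.8,0],[0,0,0],0.2],[[0,0.8,0],[0,0,0],0.2],[[0,0.6,0],[0,0,0],0.2],[[0,0.4,0],[0,0,0],0.2],[[0,0,0],[0,0,0],0.2],[[0,0,0],[0,0,0],0.2]]'
python3 - <<'E'
from h import *
goto(box2w(-55,30,14),YAW)
d=cam("scene"); crop(d,230,120,370,240,5,"pics/s9.png")
E
```

```text
time_s: 24.0
tool_pos: [497.8, 26.7, 133.7]
tcp_rot: [-3.125, -0.322, 0.001]
contact_force: [0.5, 0.6, -0.7]
width: 32.8
t 24.0 tcp [497.8  26.7 133.7] box [-55.8  29.3 133.7] yaw 0.206 tilt [-0.  0.] F [ 0.5  0.6 -0.7] w 32.8
turn tool z -0.003
shift units [ 0.022 -0.016  2.992]
```

View pics/s9.png

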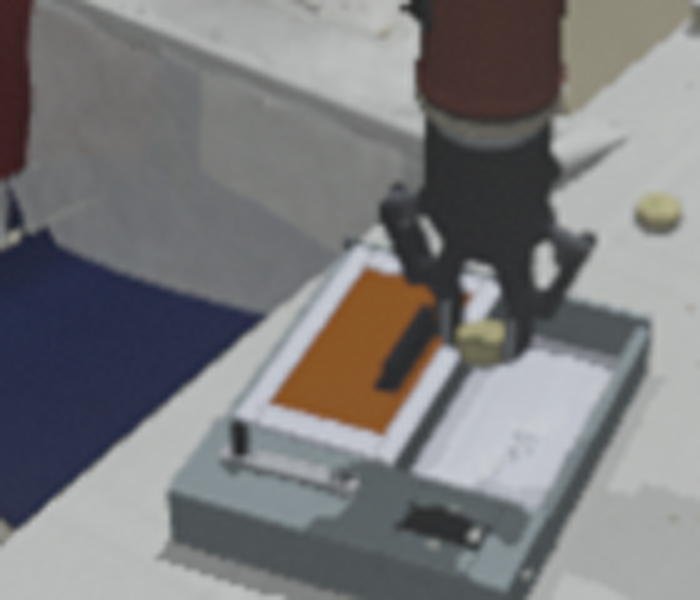

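```bash

python3 -m jog '[[[0.02,-0.016,0.4],[0,0,0],0.2],[[0,0,0.6],[0,0,0],0.2],[[0,0,0.6],[0,0,0],0.2],[[0,0,0.5],[0,0,0],0.2],[[0,0,0.4],[0,0,0],0.2],[[0,0,0.3],[0,0,0],0.2],[[0,0,0.19],[0,0,0],0.2],[[0,0,0],[0,0,0],0.2],[[0,0,0],[0,0,0],0.2]]' && python3 -m jog '[[[0,0,0],[0,0,0],0.55],[[0,0,0],[0,0,0],0.55],[[0,0,0],[0,0,0],0.55],[[0,0,-0.3],[0,0,0],0.55],[[0,0,-0.7],[0,0,0],0.55],[[0,0,-0.8],[0,0,0],0.55],[[0,0,-0.8],[0,0,0],0.55],[[0,0,-0.4],[0,0,0],0.55],[[0,0,0],[0,0,0],0.55]]'
python3 - <<'E'
from h import *
goto([560.5,-308,130],YAW)
d=cam("scene"); crop(d,230,120,410,240,4.2,"pics/s10.png"); np.save("sc10.npy",d,allow_pickle=True)
E
```

```text
time_s: 24.95
tool_pos: [499.0, 28.1, 14.6]
tcp_rot: [-3.125, -0.326, -0.001]
contact_force: [-0.1, 0.2, 0.2]
width: 33.0
time_s: 25.85
tool_pos: [500.4, 28.0, 137.3]
tcp_rot: [-3.123, -0.325, -0.007]
contact_force: [0.5, 0.2, -0.4]
width: 47.2
t 25.85 tcp [500.4  28.  137.3] box [-53.1  30.  137.3] yaw 0.208 tilt [0.005 0.002] F [ 0.5  0.2 -0.4] w 47.2
turn tool z -0.001
shift units [-0.268  8.529  0.17 ]
```

View pics/s10.png

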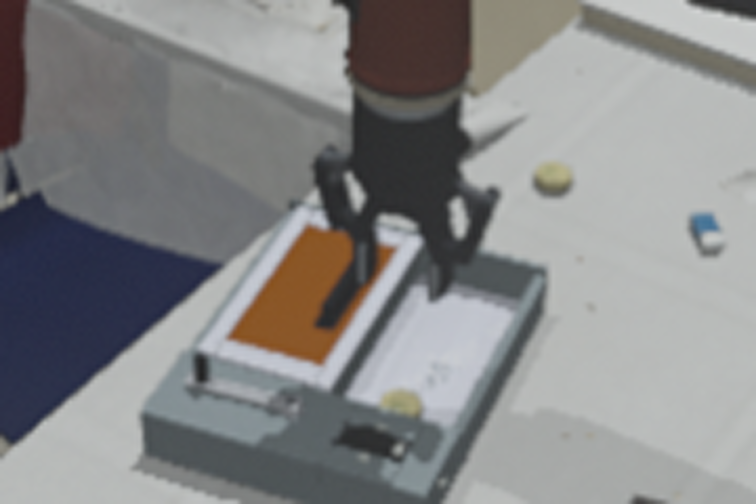

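```bash

python3 -m jog '[[[-0.03,0.4,0],[0,0,0],0.65],[[-0.03,0.8,0],[0,0,0],0.65],[[-0.03,0.8,0],[0,0,0],0.65],[[-0.03,0.8,0],[0,0,0],0.65],[[-0.03,0.8,0],[0,0,0],0.65],[[-0.03,0.8,0],[0,0,0],0.65],[[-0.03,0.8,0],[0,0,0],0.65],[[-0.03,0.8,0],[0,0,0],0.65],[[-0.03,0.8,0],[0,0,0],0.65],[[0,0.8,0.2],[0,0,0],0.65],[[0,0.6,0.4],[0,0,0],0.65],[[0,0.13,0.4],[0,0,0],0.65],[[0,0,0],[0,0,0],0.65],[[0,0,0],[0,0,0],0.65]]'
python3 - <<'E'
from h import *
goto([560.5,-308,2],YAW)
d=cam("scene"); crop(d,310,110,450,220,5.5,"pics/s11.png"); np.save("sc11.npy",d,allow_pickle=True)
blob(d,345,150,375,175,15,(18,50,70),(40,255,255))
blob(np.load("sc10.npy",allow_pickle=True).item(),345,150,375,175,15,(18,50,70),(40,255,255))
E
```

```text
time_s: 27.3
tool_pos: [556.5, -299.2, 93.4]
tcp_rot: [-3.123, -0.327, 0.003]
contact_force: [-0.1, 0.8, 0.2]
width: 55.3
t 27.3 tcp [ 556.5 -299.2   93.4] box [ -65.8 -301.6   93.4] yaw 0.208 tilt [-0.002  0.001] F [-0.1  0.8  0.2] w 55.3
turn tool z 0.0
shift units [0.055 0.239 2.286]
11 ((361.5, 161.5), (5.0, 7.0), 90.0) circ ((560.5802001953125, -298.7477111816406), 17.05236053466797) rect ((558.5498046875, -300.4885559082031), (26.73178482055664, 31.152873992919922), 35.42676544189453)
12 ((361.5, 161.5), (5.0, 7.0), 90.0) circ ((558.5806274414062, -299.154296875), 17.244558334350586) rect ((558.5499877929688, -300.4884948730469), (26.731983184814453, 31.152427673339844), 35.42860794067383)
```

View pics/s11.png

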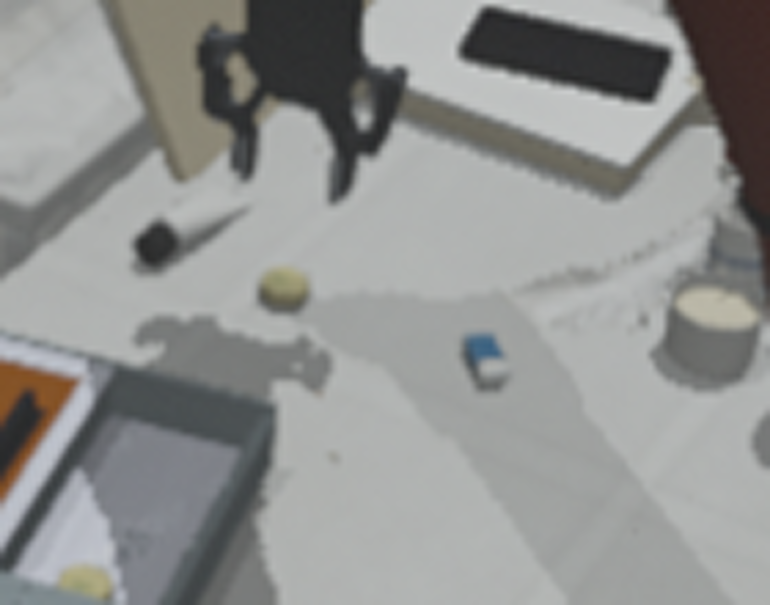

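```bash

python3 -m jog '[[[0.055,0.2,0.3],[0,0,0],0.65],[[0,0,0.5],[0,0,0],0.65],[[0,0,0.5],[0,0,0],0.65],[[0,0,0.4],[0,0,0],0.65],[[0,0,0.3],[0,0,0],0.65],[[0,0,0.2],[0,0,0],0.65],[[0,0,0.08],[0,0,0],0.65],[[0,0,0],[0,0,0],0.65],[[0,0,0],[0,0,0],0.65]]' && python3 -m jog '[[[0,0,0],[0,0,0],0.2],[[0,0,0],[0,0,0],0.2],[[0,0,0],[0,0,0],0.2],[[0,0,0],[0,0,0],0.2],[[0,0,0],[0,0,0],0.2]]' 40
python3 - <<'E'
from h import *
st()
E
```

```text
time_s: 28.25
tool_pos: [561.1, -308.0, 3.6]
tcp_rot: [3.124, 0.326, 0.001]
contact_force: [-0.4, 0.2, 0.2]
width: 55.6
time_s: 28.75
tool_pos: [561.2, -308.0, 3.8]
tcp_rot: [3.124, 0.326, 0.002]
contact_force: [-1.2, 1.7, 6.1]
width: 32.9
t 28.75 tcp [ 561.2 -308.     3.8] box [ -63.  -311.2    3.8] yaw 0.208 tilt [ 0.001 -0.   ] F [-1.2  1.7  6.1] w 32.9
```

```bash

python3 -m jog '[[[0,0,-0.2],[0,0,0],0.2],[[0,0,-0.5],[0,0,0],0.2],[[0,0,-0.7],[0,0,0],0.2],[[0,0,-0.7],[0,0,0],0.2],[[0,0,-0.6],[0,0,0],0.2],[[0,0,-0.4],[0,0,0],0.2],[[0.2,-0.4,0],[0,0,0],0.2],[[0,-0.8,0],[0,0,0],0.2],[[0,-0.8,0],[0,0,0],0.2],[[0,-0.8,0],[0,0,0],0.2],[[0,-0.8,0],[0,0,0],0.2],[[0,-0.8,0],[0,0,0],0.2],[[0,-0.6,0],[0,0,0],0.2],[[0,-0.2,0],[0,0,0],0.2],[[0,0,0],[0,0,0],0.2],[[0,0,0],[0,0,0],0.2]]'
python3 - <<'E'
from h import *
goto(box2w(-55,-102,14),YAW)
d=cam("scene"); crop(d,250,120,430,240,4.2,"pics/s12.png")
E
```

```text
time_s: 30.35
tool_pos: [525.8, -103.7, 127.1]
tcp_rot: [3.124, 0.325, 0.001]
contact_force: [-0.4, -0.7, -0.6]
width: 32.9
t 30.35 tcp [ 525.8 -103.7  127.1] box [ -55.5 -104.1  127.1] yaw 0.207 tilt [ 0.    -0.001] F [-0.4 -0.7 -0.6] w 32.9
turn tool z -0.001
shift units [ 0.011 -0.053  2.828]
```

View pics/s12.png

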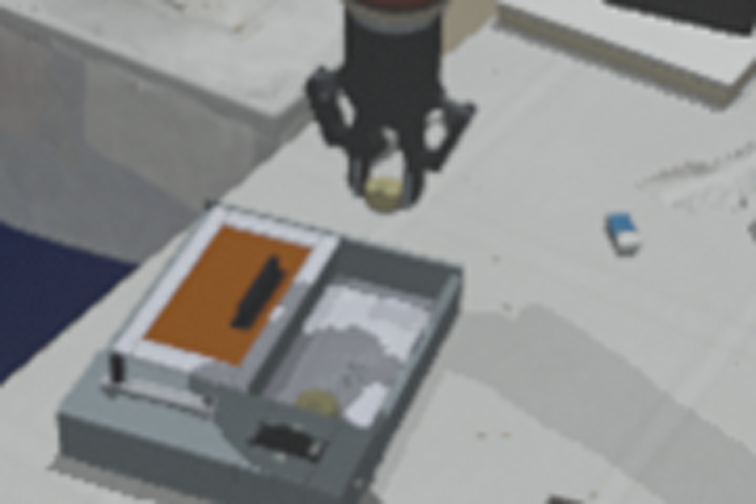

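```bash

python3 -m jog '[[[0.01,-0.06,0.4],[0,0,0],0.2],[[0,0,0.6],[0,0,0],0.2],[[0,0,0.6],[0,0,0],0.2],[[0,0,0.5],[0,0,0],0.2],[[0,0,0.4],[0,0,0],0.2],[[0,0,0.2],[0,0,0],0.2],[[0,0,0.12],[0,0,0],0.2],[[0,0,0],[0,0,0],0.2],[[0,0,0],[0,0,0],0.2]]' && python3 -m jog '[[[0,0,0],[0,0,0],0.55],[[0,0,0],[0,0,0],0.55],[[0,0,0],[0,0,0],0.55],[[0,0,-0.3],[0,0,0],0.55],[[0,0,-0.7],[0,0,0],0.55],[[0,0,-0.8],[0,0,0],0.55],[[0,0,-0.8],[0,0,0],0.55],[[0,0,-0.4],[0,0,0],0.55],[[0,0,0],[0,0,0],0.55]]'
python3 - <<'E'
from h import *
st()
d=cam("scene"); crop(d,250,120,430,240,4.2,"pics/s13.png")
crop(d,380,155,420,190,16,"pics/er_s.png");np.save("sc13.npy",d,allow_pickle=True)
d=cam("top");crop(d,405,222,440,252,18,"pics/er_t.png");np.save("top13.npy",d,allow_pickle=True)
E
```

```text
time_s: 31.3
tool_pos: [526.1, -100.4, 14.7]
tcp_rot: [3.124, 0.326, 0.002]
contact_force: [-0.6, -1.4, -0.4]
width: 32.9
time_s: 32.2
tool_pos: [527.1, -100.5, 137.2]
tcp_rot: [-3.124, -0.326, -0.007]
contact_force: [-0.5, -0.5, -1.4]
width: 47.3
t 32.2 tcp [ 527.1 -100.5  137.2] box [ -53.5 -101.2  137.2] yaw 0.208 tilt [0.005 0.001] F [-0.5 -0.5 -1.4] w 47.3
```

View pics/s13.png

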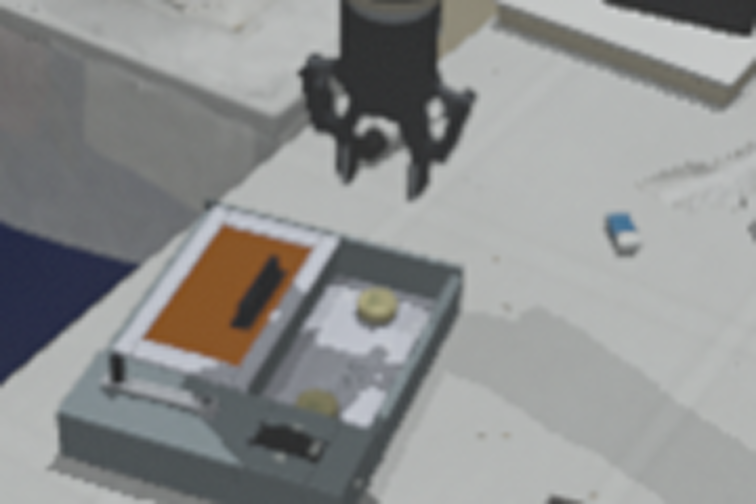

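View pics/er_s.png

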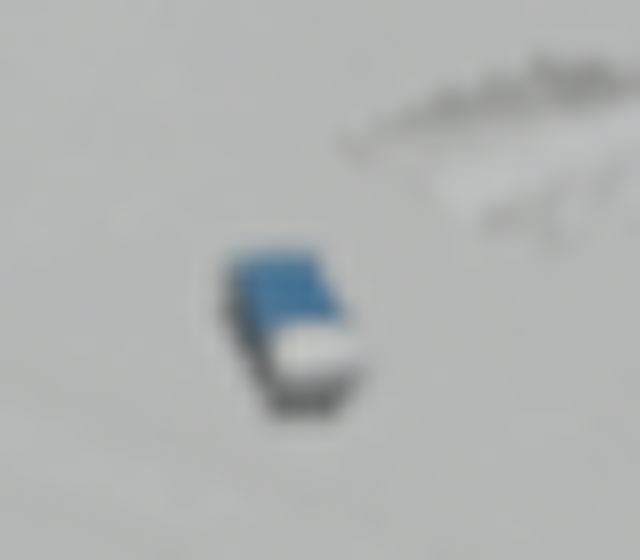

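View pics/er_t.png

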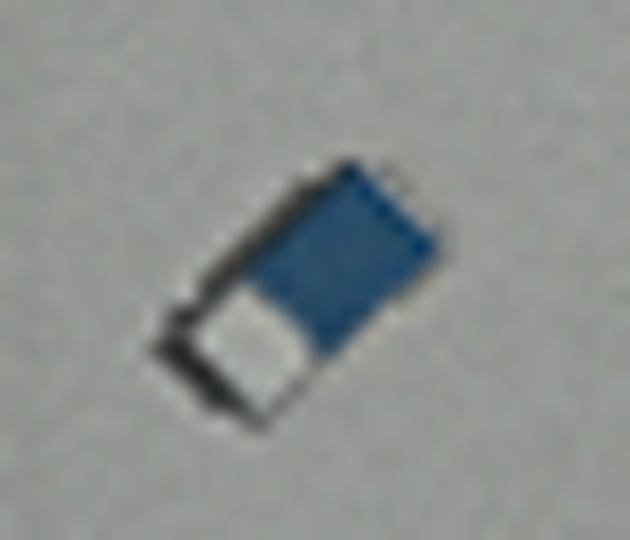

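```bash
python3 - <<'E'
from h import *
d=np.load("top13.npy",allow_pickle=True).item()
B=lambda u,v:(405+(u+.5)/18-.5,222+(v+.5)/18-.5)
w=onz(d,[B(190,345),B(264,425),B(440,245),B(350,160)],13)[:,:2]
print(np.round(w,1),w.mean(0))
for i in range(4): print(np.linalg.norm(w[i]-w[(i+1)%4]),end=' ')
v=w[2]-w[1]+w[3]-w[0]; ang=np.arctan2(v[1],v[0]); print("long",ang,"jaw",ang+np.pi/2)
ds=np.load("sc13.npy",allow_pickle=True).item()
Bs=lambda u,v:(380+(u+.5)/16-.5,155+(v+.5)/16-.5)
w=onz(ds,[Bs(240,252),Bs(312,250),Bs(358,365),Bs(283,380)],13)[:,:2]
print(np.round(w,1),w.mean(0))
v=w[2]-w[1]+w[3]-w[0]; ang=np.arctan2(v[1],v[0]); print("long",ang)
goto([414.4,-318,60],-0.74+np.pi/2)
E
```

```text
[[ 403.3 -298. ]
 [ 390.  -309.9]
 [ 420.  -340.3]
 [ 434.2 -325.7]] [ 411.88441332 -318.48272049]
17.907369176068663 42.71276210685936 20.40651064601972 41.54493816112733 long -0.7619540072944543 jaw 0.8088423195004423
[[ 432.6 -327.5]
 [ 419.3 -337.9]
 [ 391.3 -306. ]
 [ 402.7 -291.3]] [ 411.46110024 -315.69307858]
long 2.2758090424907027
t 32.3 tcp [525.6 -99.9 134.5] box [ -54.8 -100.3  134.5] yaw 0.208 tilt [0.001 0.001] F [-0.4 -0.8 -1.1] w 46.8
turn tool z -0.623
shift units [-5.903  1.623  1.857]
```

```bash

python3 -m jog '[[[0,0,0],[0,0,-0.145],0.5],[[0,0,0],[0,0,-0.145],0.5],[[0,0,0],[0,0,-0.145],0.5],[[0,0,0],[0,0,-0.147],0.5],[[-0.3,0.1,0],[0,0,0],0.5],[[-0.7,0.22,0],[0,0,0],0.5],[[-0.7,0.22,0],[0,0,0],0.5],[[-0.7,0.22,0],[0,0,0],0.5],[[-0.7,0.22,0],[0,0,0],0.5],[[-0.7,0.22,0],[0,0,0],0.5],[[-0.7,0.22,0.2],[0,0,0],0.5],[[-0.7,0.22,0.4],[0,0,0],0.5],[[-0.66,0.18,0.6],[0,0,0],0.5],[[0,0,0.6],[0,0,0],0.5],[[0,0,0],[0,0,0],0.5],[[0,0,0],[0,0,0],0.5]]'
python3 - <<'E'
from h import *
goto([412.3,-318,2],0.79)
d=cam("scene"); crop(d,340,80,440,200,5,"pics/s14.png");np.save("sc14.npy",d,allow_pickle=True)
E
```

```text
time_s: 33.9
tool_pos: [411.4, -318.0, 62.1]
tcp_rot: [-2.901, -1.204, 0.002]
contact_force: [0.4, 0.4, 0.4]
width: 42.9
t 33.9 tcp [ 411.4 -318.    62.1] box [-211.7 -290.1   62.1] yaw 0.787 tilt [-0.002  0.   ] F [0.4 0.4 0.4] w 42.9
turn tool z -0.003
shift units [0.017 0.016 1.503]
```

View pics/s14.png

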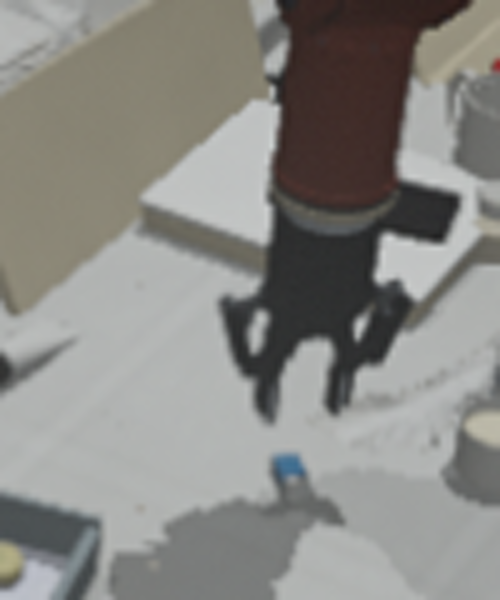

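Eraser still in place at crop (289,475), fingers above it. Grip.

```bash

python3 -m jog '[[[0.017,0.016,0.3],[0,0,0],0.5],[[0,0,0.4],[0,0,0],0.5],[[0,0,0.4],[0,0,0],0.5],[[0,0,0.25],[0,0,0],0.5],[[0,0,0.15],[0,0,0],0.5],[[0,0,0],[0,0,0],0.5],[[0,0,0],[0,0,0],0.5]]' && python3 -m jog '[[[0,0,0],[0,0,0],0],[[0,0,0],[0,0,0],0],[[0,0,0],[0,0,0],0],[[0,0,0],[0,0,0],0],[[0,0,0],[0,0,0],0]]' 40 && python3 -m jog '[[[0,0,-0.2],[0,0,0],0],[[0,0,-0.5],[0,0,0],0],[[0,0,-0.7],[0,0,0],0],[[0,0,-0.7],[0,0,0],0],[[0,0,-0.6],[0,0,0],0],[[0,0,-0.5],[0,0,0],0],[[0,0,0],[0,0,0],0]]'
python3 - <<'E'
from h import *
goto(box2w(-55,-36,120),YAW)
goto(box2w(-55,-36,120))
d=cam("scene"); crop(d,340,80,440,200,5,"pics/s15.png")
E
```

```text
time_s: 34.65
tool_pos: [413.2, -318.1, 2.2]
tcp_rot: [2.9, 1.208, -0.0]
contact_force: [-0.6, 0.8, 0.2]
width: 42.5
time_s: 35.15
tool_pos: [413.6, -318.1, 2.8]
tcp_rot: [2.899, 1.209, 0.001]
contact_force: [-0.1, 0.2, 6.0]
width: 18.7
time_s: 35.85
tool_pos: [414.4, -318.8, 133.0]
tcp_rot: [2.897, 1.207, 0.006]
contact_force: [0.2, -0.6, 0.3]
width: 18.7
t 35.85 tcp [ 414.4 -318.8  133. ] box [-208.9 -291.4  133. ] yaw 0.79 tilt [ 0.004 -0.001] F [ 0.2 -0.6  0.3] w 18.7
turn tool z 0.581
shift units [ 3.845 -6.386  0.327]
t 35.85 tcp [ 414.4 -318.8  133. ] box [-208.9 -291.4  133. ] yaw 0.79 tilt [ 0.004 -0.001] F [ 0.2 -0.6  0.3] w 18.7
shift units [ 6.721 -3.226  0.327]
```

View pics/s15.png

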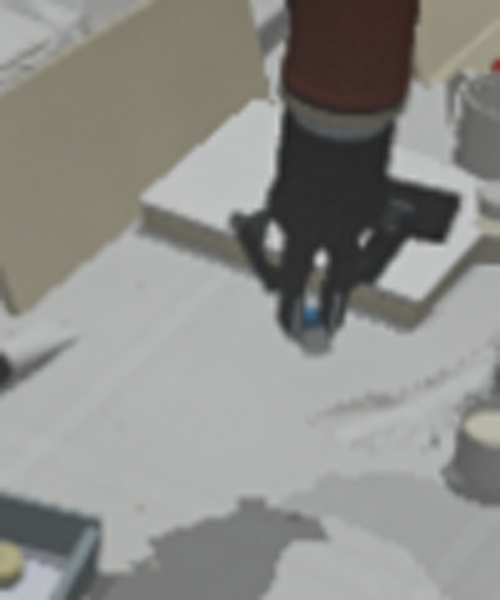

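```bash

python3 -m jog '[[[0,0,0],[0,0,0.145],0],[[0,0,0],[0,0,0.145],0],[[0,0,0],[0,0,0.145],0],[[0,0,0],[0,0,0.146],0],[[0.2,-0.35,0],[0,0,0],0],[[0.4,-0.66,0],[0,0,0],0],[[0.4,-0.66,0],[0,0,0],0],[[0.4,-0.66,0],[0,0,0],0],[[0.4,-0.66,0],[0,0,0],0],[[0.4,-0.66,0],[0,0,0],0],[[0.4,-0.66,0],[0,0,0],0],[[0.4,-0.66,0],[0,0,0],0],[[0.4,-0.66,0],[0,0,0],0],[[0.3,-0.5,0],[0,0,0],0],[[0.14,-0.25,0],[0,0,0],0],[[0,0,0],[0,0,0],0],[[0,0,0],[0,0,0],0]]'
python3 - <<'E'
from h import *
goto(box2w(-55,-36,14),YAW)
d=cam("scene"); crop(d,250,120,390,240,5,"pics/s16.png")
E
```

```text
time_s: 37.6
tool_pos: [509.9, -37.6, 129.8]
tcp_rot: [3.124, 0.326, -0.001]
contact_force: [-0.1, 0.1, -0.3]
width: 18.9
t 37.6 tcp [509.9 -37.6 129.8] box [-57.3 -36.1 129.8] yaw 0.208 tilt [-0.001 -0.001] F [-0.1  0.1 -0.3] w 18.9
turn tool z -0.0
shift units [ 0.06  -0.004  2.894]
```

View pics/s16.png

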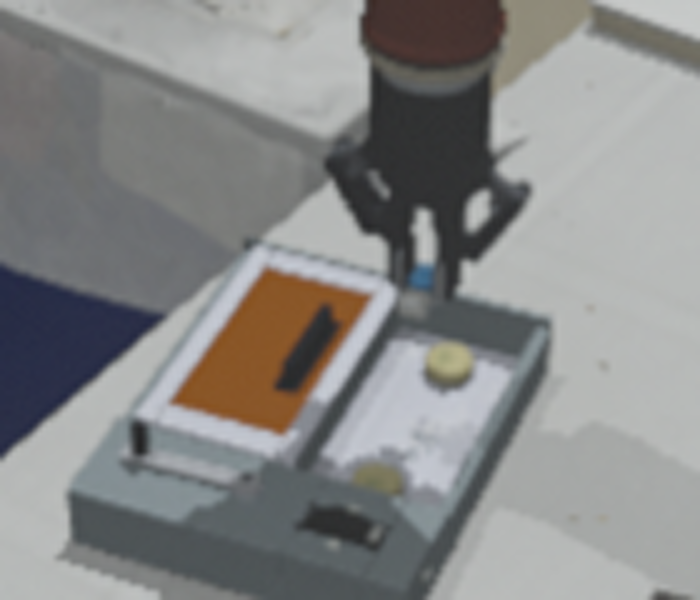

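```bash

python3 -m jog '[[[0.06,0,0.4],[0,0,0],0],[[0,0,0.6],[0,0,0],0],[[0,0,0.6],[0,0,0],0],[[0,0,0.5],[0,0,0],0],[[0,0,0.4],[0,0,0],0],[[0,0,0.2],[0,0,0],0],[[0,0,0.19],[0,0,0],0],[[0,0,0],[0,0,0],0],[[0,0,0],[0,0,0],0]]' && python3 -m jog '[[[0,0,0],[0,0,0],0.4],[[0,0,0],[0,0,0],0.4],[[0,0,0],[0,0,0],0.4],[[0,0,-0.3],[0,0,0],0.4],[[0,0,-0.7],[0,0,0],0.4],[[0,0,-0.8],[0,0,0],0.4],[[0,0,-0.8],[0,0,0],0.4],[[0,0,-0.4],[0,0,0],0.4],[[0,0,0],[0,0,0],0.4]]'
python3 - <<'E'
from h import *
goto(box2w(24,-37.5,90),YAW)
d=cam("scene"); crop(d,150,120,450,320,2.5,"pics/s17.png"); crop(d,255,165,375,250,6.5,"pics/s17b.png")
E
```

```text
time_s: 38.55
tool_pos: [513.2, -35.9, 15.0]
tcp_rot: [3.124, 0.327, 0.001]
contact_force: [-0.4, 0.5, 0.3]
width: 18.8
time_s: 39.45
tool_pos: [514.5, -36.0, 137.5]
tcp_rot: [-3.123, -0.327, -0.007]
contact_force: [1.3, -0.0, -0.6]
width: 34.2
t 39.45 tcp [514.5 -36.  137.5] box [-52.5 -35.4 137.5] yaw 0.209 tilt [0.004 0.002] F [ 1.3 -0.  -0.6] w 34.2
turn tool z 0.0
shift units [1.907 0.053 1.198]
```

View pics/s17.png

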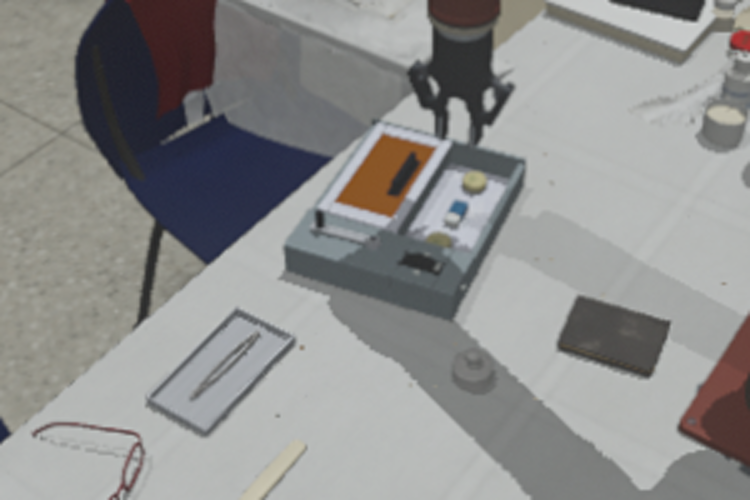

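View pics/s17b.png

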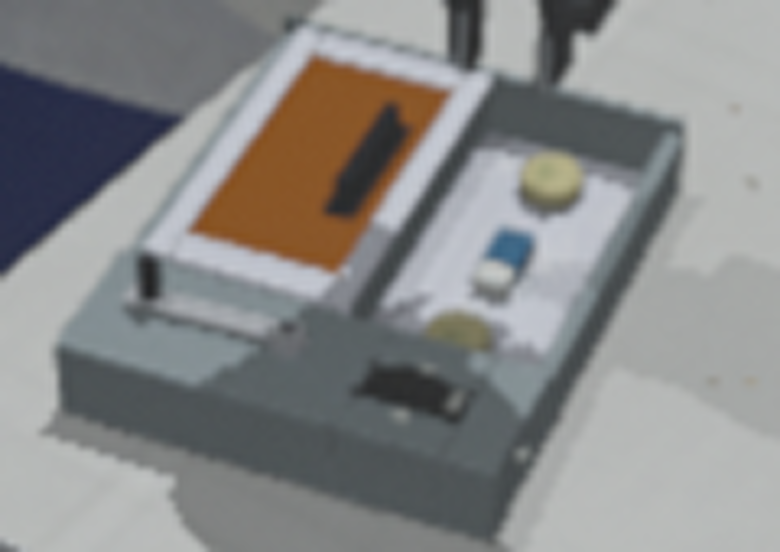

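```bash

python3 -m jog '[[[0.3,0,0],[0,0,0],0.4],[[0.5,0.05,0],[0,0,0],0.4],[[0.6,0,0],[0,0,0],0.4],[[0.5,0,0],[0,0,0],0.4],[[0,0,0.3],[0,0,0],0.4],[[0,0,0.4],[0,0,0],0.4],[[0,0,0.4],[0,0,0],0.4],[[0,0,0.4],[0,0,0],0.4],[[0,0,0.3],[0,0,0],0.4],[[0,0,0.2],[0,0,0],0.4],[[0,0,0],[0,0,0],0.4],[[0,0,0],[0,0,0],0.4]]'&& python3 -m jog '[[[0,0,0],[0,0,0],0],[[0,0,0],[0,0,0],0],[[0,0,0],[0,0,0],0],[[0,0,0],[0,0,0],0],[[0,0,0],[0,0,0],0]]' 20
python3 - <<'E'
from h import *
goto(box2w(-84,-37.5,56))
E
```

```text
time_s: 40.7
tool_pos: [587.8, -22.2, 54.8]
tcp_rot: [3.124, 0.327, 0.001]
contact_force: [0.3, -0.2, 0.0]
width: 34.3
time_s: 41.2
tool_pos: [588.2, -22.0, 55.3]
tcp_rot: [-3.124, -0.328, -0.002]
contact_force: [0.0, -0.4, 5.3]
width: 9.4
t 41.2 tcp [588.2 -22.   55.3] box [ 22.6 -37.   55.3] yaw 0.209 tilt [0.001 0.   ] F [ 0.  -0.4  5.3] w 9.4
shift units [-2.664  0.011 -0.022]
```

```bash

python3 -m jog '[[[-0.1,0,0],[0,0,0],0],[[-0.2,0,0],[0,0,0],0],[[-0.25,0,0],[0,0,0],0],[[-0.25,0,0],[0,0,0],0],[[-0.25,0,0],[0,0,0],0],[[-0.25,0,0],[0,0,0],0],[[-0.25,0,0],[0,0,0],0],[[-0.25,0,0],[0,0,0],0],[[-0.25,0,0],[0,0,0],0],[[-0.25,0,0],[0,0,0],0],[[-0.2,0,0],[0,0,0],0],[[-0.15,0,0],[0,0,0],0],[[-0.05,0,0],[0,0,0],0],[[0,0,0],[0,0,0],0]]'&& python3 -m jog '[[[-0.04,0,0],[0,0,0],0],[[-0.03,0,0],[0,0,0],0],[[0,0,0],[0,0,0],0]]'
python3 - <<'E'
from h import *
st()
E
```

```text
time_s: 42.6
tool_pos: [483.6, -44.6, 55.2]
tcp_rot: [3.124, 0.328, 0.007]
contact_force: [7.5, -0.7, -0.7]
width: 9.1
time_s: 42.9
tool_pos: [483.5, -44.6, 55.4]
tcp_rot: [3.122, 0.329, 0.015]
contact_force: [22.0, 0.1, -18.3]
width: 9.5
t 42.9 tcp [483.5 -44.6  55.4] box [-84.6 -37.5  55.4] yaw 0.21 tilt [ 0.01  -0.001] F [ 22.    0.1 -18.3] w 9.5
```

```bash

python3 -m jog '[[[0.06,0,0],[0,0,0],0],[[0,0,0],[0,0,0],0.4],[[0,0,0],[0,0,0],0.4],[[0,0,0],[0,0,0],0.4],[[0,0,-0.4],[0,0,0],0.4],[[0,0,-0.6],[0,0,0],0.4],[[0,0,-0.6],[0,0,0],0.4],[[0,0,-0.3],[0,0,0],0.4],[[0,0,0],[0,0,0],0.4]]' 20
python3 - <<'E'
from h import *
st()
d=cam("scene"); crop(d,255,165,375,250,6.5,"pics/s18.png"); np.save("sc18.npy",d,allow_pickle=True)
for th in (1.45,1.5,1.55): print(th,box2w(10+72*np.sin(th),95-72*np.cos(th),80.5))
goto(box2w(82,90,130),YAW)
E
```

```text
time_s: 43.8
tool_pos: [482.2, -44.2, 131.5]
tcp_rot: [-3.123, -0.328, -0.004]
contact_force: [-0.9, -0.3, -0.2]
width: 34.1
t 43.8 tcp [482.2 -44.2 131.5] box [-85.7 -36.8 131.5] yaw 0.209 tilt [0.002 0.002] F [-0.9 -0.3 -0.2] w 34.1
1.45 [620.3525256 110.8728516  80.5      ]
1.5 [619.94805063 114.44967983  80.5       ]
1.55 [619.36531425 118.00182264  80.5       ]
t 43.85 tcp [481.7 -44.1 130.5] box [-86.3 -36.6 130.5] yaw 0.21 tilt [0.001 0.001] F [ 0.1 -0.2  0.2] w 34.4
turn tool z 0.001
shift units [ 4.207 -3.164  0.019]
```

View pics/s18.png

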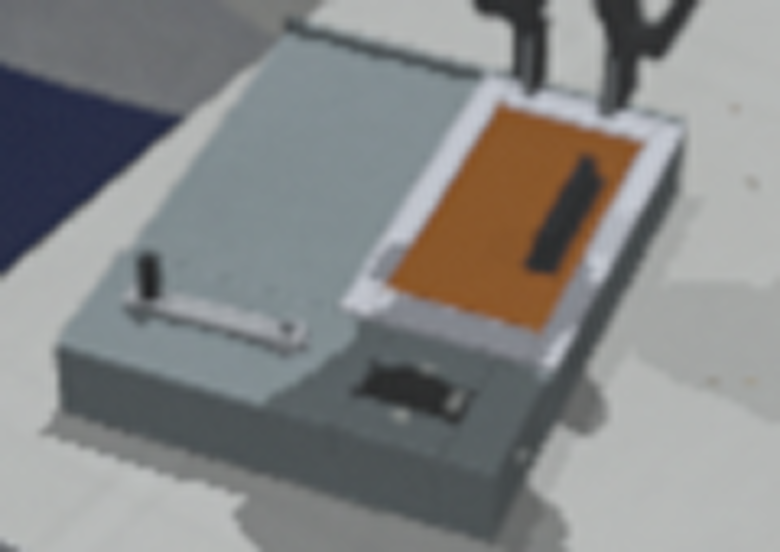

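```bash

python3 -m jog '[[[0.35,-0.25,0],[0,0,0],0.4],[[0.7,-0.53,0],[0,0,0],0.4],[[0.7,-0.53,0],[0,0,0],0.4],[[0.7,-0.53,0],[0,0,0],0.4],[[0.7,-0.53,0],[0,0,0],0.4],[[0.7,-0.53,0],[0,0,0],0.4],[[0.36,-0.26,0],[0,0,0],0.4],[[0,0,0],[0,0,0],0.4],[[0,0,0],[0,0,0],0.4]]'
python3 - <<'E'
from h import *
goto(box2w(82,90,62),YAW)
d=cam("scene"); crop(d,235,135,355,235,6.5,"pics/s19.png")
E
```

```text
time_s: 44.75
tool_pos: [619.2, 113.3, 128.7]
tcp_rot: [3.123, 0.327, -0.004]
contact_force: [-0.1, -0.4, 0.5]
width: 34.1
t 44.75 tcp [619.2 113.3 128.7] box [ 80.9  88.9 128.7] yaw 0.209 tilt [-0.002 -0.002] F [-0.1 -0.4  0.5] w 34.1
turn tool z 0.0
shift units [ 0.033 -0.029  1.666]
```

View pics/s19.png

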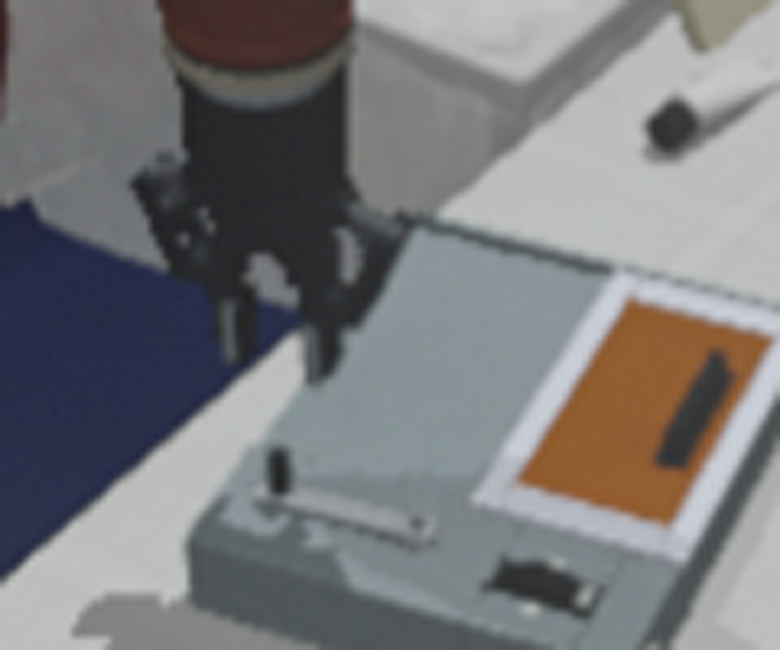

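```bash

python3 -m jog '[[[0.03,-0.03,0.3],[0,0,0],0.4],[[0,0,0.4],[0,0,0],0.4],[[0,0,0.4],[0,0,0],0.4],[[0,0,0.3],[0,0,0],0.4],[[0,0,0.24],[0,0,0],0.4],[[0,0,0],[0,0,0],0.4],[[0,0,0],[0,0,0],0.4]]'&& python3 -m jog '[[[0,0,0],[0,0,0],0],[[0,0,0],[0,0,0],0],[[0,0,0],[0,0,0],0],[[0,0,0],[0,0,0],0],[[0,0,0],[0,0,0],0]]' 20
python3 - <<'E'
from h import *
goto(box2w(10,23,62),YAW)
E
```

```text
time_s: 45.5
tool_pos: [621.2, 115.3, 65.0]
tcp_rot: [3.124, 0.327, 0.0]
contact_force: [0.3, -0.1, 1.4]
width: 34.2
time_s: 46.0
tool_pos: [619.2, 114.8, 65.4]
tcp_rot: [-3.124, -0.327, 0.006]
contact_force: [-11.0, -2.2, 9.3]
width: 10.8
t 46.0 tcp [619.2 114.8  65.4] box [81.2 90.4 65.4] yaw 0.209 tilt [-0.004 -0.   ] F [-11.   -2.2   9.3] w 10.8
turn tool z 0.0
shift units [-1.779  1.684  0.091]
```

```bash

python3 -m jog '[[[-0.05,0.179,0],[0,0,0],0],[[-0.05,0.176,0],[0,0,0],0],[[-0.057,0.171,0],[0,0,0],0],[[-0.073,0.164,0],[0,0,0],0],[[-0.089,0.156,0],[0,0,0],0],[[0,0,0],[0,0,0],0]]' && python3 -m jog '[[[-0.105,0.146,0],[0,0,0],0],[[-0.119,0.135,0],[0,0,0],0],[[-0.132,0.123,0],[0,0,0],0],[[-0.143,0.109,0],[0,0,0],0],[[-0.153,0.094,0],[0,0,0],0],[[0,0,0],[0,0,0],0]]' && python3 -m jog '[[[-0.162,0.078,0],[0,0,0],0],[[-0.169,0.062,0],[0,0,0],0],[[-0.174,0.045,0],[0,0,0],0],[[-0.178,0.027,0],[0,0,0],0],[[0,0,0],[0,0,0],0]]'
python3 - <<'E'
from h import *
st()
E
```

```text
time_s: 46.6
tool_pos: [619.2, 76.9, 66.1]
tcp_rot: [3.122, 0.323, 0.013]
contact_force: [15.0, -3.3, -10.1]
width: 10.6
time_s: 47.2
tool_pos: [600.3, 41.2, 66.7]
tcp_rot: [3.115, 0.315, 0.018]
contact_force: [23.8, -21.6, -15.0]
width: 9.2
time_s: 47.7
tool_pos: [572.9, 23.1, 66.4]
tcp_rot: [3.112, 0.31, 0.011]
contact_force: [13.1, -36.8, -6.9]
width: 6.9
t 47.7 tcp [572.9  23.1  66.4] box [16.9 10.2 66.4] yaw 0.198 tilt [ 0.008 -0.014] F [ 13.1 -36.8  -6.9] w 6.9
```

```bash

python3 -m jog '[[[0,0,0],[0,0,0],0.4],[[0,0,0],[0,0,0],0.4],[[0,0,0],[0,0,0],0.4],[[0,0,-0.4],[0,0,0],0.4],[[0,0,-0.6],[0,0,0],0.4],[[0,0,-0.6],[0,0,0],0.4],[[0,0,-0.3],[0,0,0],0.4],[[0,0,0],[0,0,0],0.4]]' 20
python3 - <<'E'
from h import *
st()
d=cam("scene"); crop(d,255,165,375,250,6.5,"pics/s20.png"); np.save("sc20.npy",d,allow_pickle=True)
E
```

```text
time_s: 48.5
tool_pos: [571.2, 37.2, 143.0]
tcp_rot: [-3.123, -0.329, -0.005]
contact_force: [0.7, 0.1, -0.7]
width: 33.9
t 48.5 tcp [571.2  37.2 143. ] box [ 18.2  24.4 143. ] yaw 0.21 tilt [0.003 0.001] F [ 0.7  0.1 -0.7] w 33.9
```

View pics/s20.png

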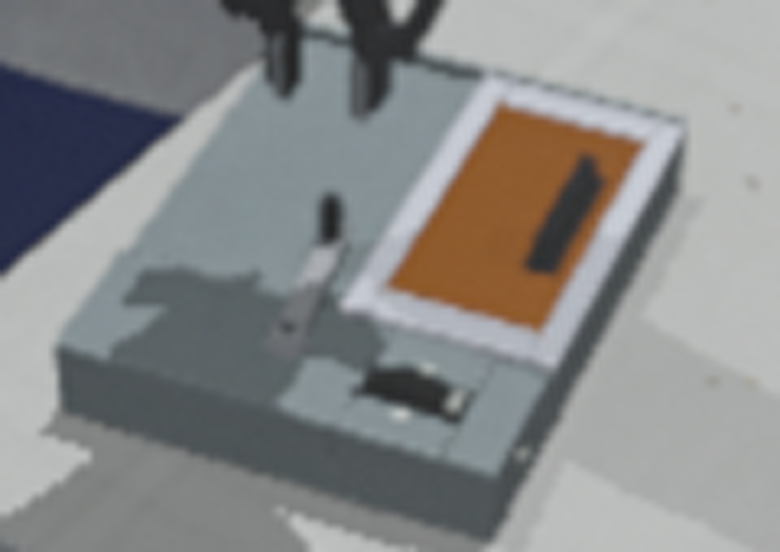

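```bash

python3 -m jog '[[[-0.03,0.03,0.3],[0,0,0],0.4],[[0,0,0.4],[0,0,0],0.4],[[0,0,0.4],[0,0,0],0.4],[[0,0,0.4],[0,0,0],0.4],[[0,0,0.3],[0,0,0],0.4],[[0,0,0.2],[0,0,0],0.4],[[0,0,0],[0,0,0],0.4],[[0,0,0],[0,0,0],0.4]]' && python3 -m jog '[[[0,0,0],[0,0,0],0],[[0,0,0],[0,0,0],0],[[0,0,0],[0,0,0],0],[[0,0,0],[0,0,0],0]]' 20 && python3 -m jog '[[[-0.08,0,0],[0,0,0],0],[[-0.08,0,0],[0,0,0],0],[[0,0,0],[0,0,0],0]]'
python3 - <<'E'
from h import *
st()
E
```

```text
time_s: 49.35
tool_pos: [569.5, 35.0, 61.1]
tcp_rot: [3.124, 0.327, 0.0]
contact_force: [0.1, -0.6, -0.2]
width: 34.5
time_s: 49.75
tool_pos: [569.7, 35.2, 61.5]
tcp_rot: [-3.124, -0.328, -0.002]
contact_force: [0.5, -0.3, 5.2]
width: 11.4
time_s: 50.05
tool_pos: [563.0, 33.5, 61.4]
tcp_rot: [-3.124, -0.327, -0.001]
contact_force: [-0.2, -1.4, 7.5]
width: 11.1
t 50.05 tcp [563.   33.5  61.4] box [ 9.4 22.5 61.4] yaw 0.209 tilt [0.001 0.   ] F [-0.2 -1.4  7.5] w 11.1
```

```bash

python3 -m jog '[[[-0.05,0,0],[0,0,0],0],[[0,0,0],[0,0,0],0],[[0,0,0],[0,0,0],0]]'; python3 -m jog '[[[-0.07,0,0],[0,0,0],0],[[0,0,0],[0,0,0],0],[[0,0,0],[0,0,0],0]]'
python3 - <<'E'
from h import *
st()
E
```

```text
time_s: 50.35
tool_pos: [562.7, 33.5, 61.6]
tcp_rot: [3.124, 0.328, 0.007]
contact_force: [9.1, 0.2, 0.4]
width: 11.0
time_s: 50.65
tool_pos: [562.4, 33.4, 62.0]
tcp_rot: [3.123, 0.328, 0.014]
contact_force: [20.1, 0.3, -10.1]
width: 10.9
t 50.65 tcp [562.4  33.4  62. ] box [ 8.8 22.5 62. ] yaw 0.21 tilt [ 0.009 -0.   ] F [ 20.1   0.3 -10.1] w 10.9
```

```bash

python3 -m jog '[[[0,0,0],[0,0,0],0.4],[[0,0,0],[0,0,0],0.4],[[0,0,0],[0,0,0],0.4],[[0.1,0,0],[0,0,0],0.4],[[0,0,-0.4],[0,0,0],0.4],[[0,0,-0.6],[0,0,0],0.4],[[0,0,-0.6],[0,0,0],0.4],[[0,0,-0.3],[0,0,0],0.4],[[0,0,0],[0,0,0],0]]' 20
python3 - <<'E'
from h import *
st()
d=cam("scene"); crop(d,255,165,375,250,6.5,"pics/s21.png"); np.save("sc21.npy",d,allow_pickle=True)
crop(d,300,205,340,240,18,"pics/wh.png")
goto(box2w(-60,105,110),YAW)
E
```

```text
time_s: 51.55
tool_pos: [563.3, 33.9, 139.0]
tcp_rot: [-3.123, -0.328, -0.005]
contact_force: [-0.2, 0.4, -0.0]
width: 20.7
t 51.55 tcp [563.3  33.9 139. ] box [  9.7  22.8 139. ] yaw 0.209 tilt [0.003 0.001] F [-0.2  0.4 -0. ] w 20.7
t 51.6 tcp [562.5  34.  137.5] box [  9.   23.1 137.5] yaw 0.209 tilt [0.001 0.001] F [ 0.1 -0.2 -1. ] w 13.7
turn tool z 0.001
shift units [-1.725 -2.048  0.687]
```

View pics/s21.png

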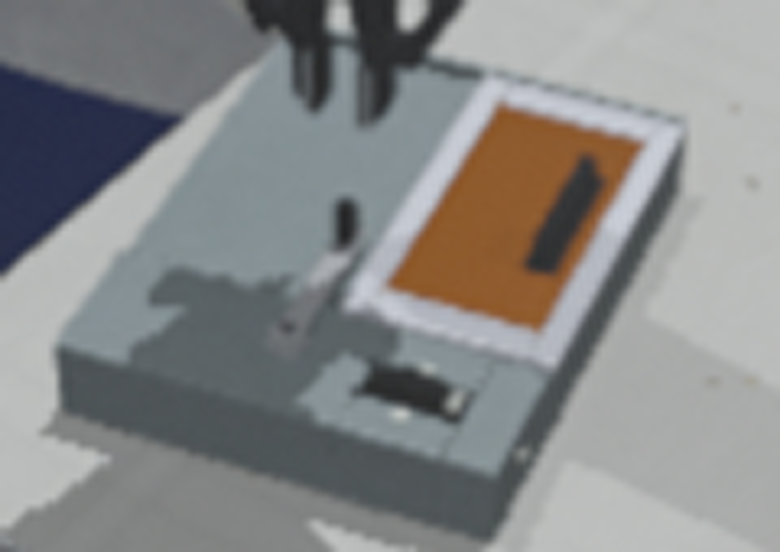

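View pics/wh.png

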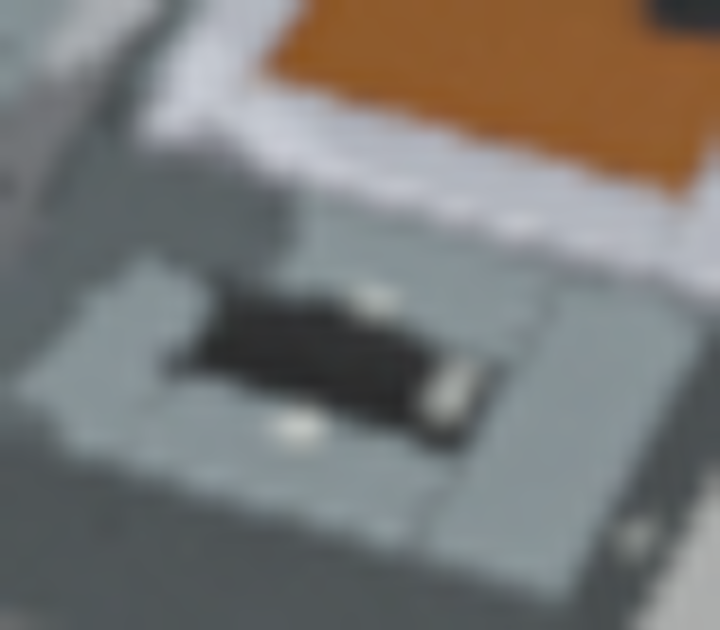

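```bash
cat >> h.py <<'E'
def wheel_ang(d,px):
    o,r=rays(d,[px]); r=r[0]; c,s=np.cos(YAW),np.sin(YAW)
    ob=w2box(o); rb=np.array([c*r[0]+s*r[1],-s*r[0]+c*r[1],r[2]])
    # cylinder axis along y at x=-60,z=32,R=30
    a=rb[0]**2+rb[2]**2; b=2*(rb[0]*(ob[0]+60)+rb[2]*(ob[2]-32)); cc=(ob[0]+60)**2+(ob[2]-32)**2-900
    t=(-b-np.sqrt(max(b*b-4*a*cc,0)))/(2*a); p=ob+t*rb
    return p,np.arctan2(p[0]+60,p[2]-32)
E
python3 - <<'E'
from h import *
d=np.load("sc21.npy",allow_pickle=True).item()
B=lambda u,v:(300+(u+.5)/18-.5,205+(v+.5)/18-.5)
print("bar",wheel_ang(d,B(450,387)))
for p in [(375,298),(298,427)]: print("ptr",np.round(w2box(onz(d,[B(*p)],51)[0]),1))
print("mid ptr as on wheel",wheel_ang(d,B(337,362)))
d=np.load("top0.npy",allow_pickle=True).item()
B=lambda u,v:(250+(u+.5)/6-.5,135+(v+.5)/6-.5)
print("top bar",wheel_ang(d,B(206,523)))
for p in [(165,488),(231,472)]: print("ptr",np.round(w2box(onz(d,[B(*p)],51)[0]),1))
E
```

```text
bar (array([-80.62637466, 105.22131857,  53.78422981]), np.float64(-0.7581038670725389))
ptr [-59.4  87.4  51. ]
ptr [-59.5 121.7  51. ]
mid ptr as on wheel (array([-63.64613769, 114.71247678,  61.77760366]), np.float64(-0.12183914532182923))
top bar (array([-81.29083652, 103.90716809,  53.1352852 ]), np.float64(-0.7890645514387867))
ptr [-60.1 120.2  51. ]
ptr [-59.1  87.1  51. ]
```

```bash

python3 -m jog '[[[-0.3,-0.3,0],[0,0,0],0],[[-0.5,-0.6,0],[0,0,0],0],[[-0.6,-0.6,0],[0,0,0],0],[[-0.5,-0.55,0],[0,0,0],0],[[0,0,0.4],[0,0,0],0],[[0,0,0.5],[0,0,0],0],[[0,0,0.5],[0,0,0],0],[[0,0,0.3],[0,0,0],0],[[0,0,0],[0,0,0],0],[[0,0,0],[0,0,0],0]]' 20
python3 - <<'E'
from h import *
goto(box2w(-67,105,62),YAW)
d=cam("scene"); crop(d,255,165,375,250,6.5,"pics/s22.png")
E
```

```text
time_s: 52.6
tool_pos: [470.8, 97.8, 68.9]
tcp_rot: [3.124, 0.327, -0.001]
contact_force: [-0.3, -0.1, -0.4]
width: 0.1
t 52.6 tcp [470.8  97.8  68.9] box [-67.6 104.5  68.9] yaw 0.208 tilt [-0.    -0.001] F [-0.3 -0.1 -0.4] w 0.1
turn tool z 0.0
shift units [ 0.014 -0.014  0.173]
```

View pics/s22.png

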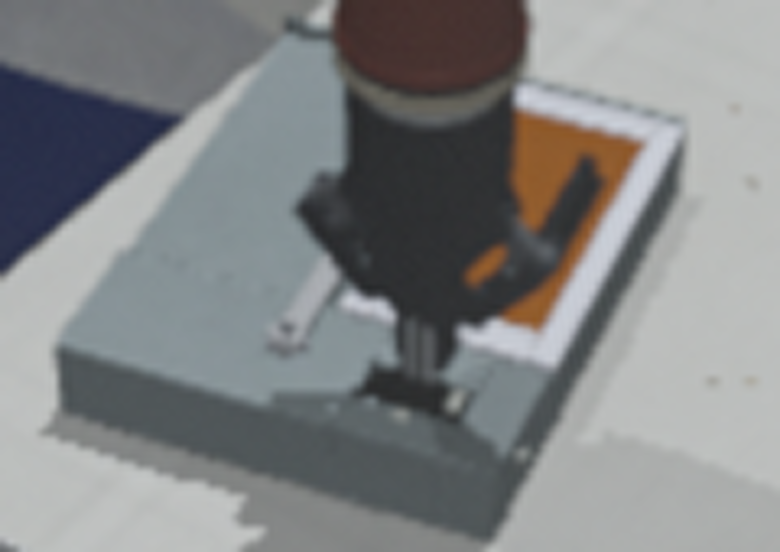

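```bash

python3 -m jog '[[[0.014,-0.014,0.1],[0,0,0],0],[[0,0,0.05],[0,0,0],0],[[0,0,0],[0,0,0],0],[[0,0,0],[0,0,0],0]]' 20;  python3 -m jog '[[[0,0,0.04],[0,0,0],0],[[0,0,0],[0,0,0],0],[[0,0,0],[0,0,0],0]]'; python3 -m jog '[[[0,0,0.03],[0,0,0],0],[[0,0,0],[0,0,0],0],[[0,0,0],[0,0,0],0]]'
```

```text
time_s: 53.05
tool_pos: [471.3, 98.8, 63.0]
tcp_rot: [-3.124, -0.328, -0.0]
contact_force: [-0.1, -0.2, -0.2]
width: -0.2
time_s: 53.35
tool_pos: [472.2, 99.1, 62.0]
tcp_rot: [-3.124, -0.328, -0.003]
contact_force: [1.6, 0.2, 6.3]
width: 0.1
time_s: 53.65
tool_pos: [473.5, 99.4, 61.8]
tcp_rot: [-3.123, -0.327, -0.006]
contact_force: [0.3, 0.5, 15.8]
width: -0.1
```

```bash

python3 -m jog '[[[0,0,-0.02],[0,0,0],0],[[0.03,0,0],[0,0,0],0],[[0.05,0,0],[0,0,0],0],[[0.05,0,0],[0,0,0],0],[[0.05,0,0],[0,0,0],0],[[0.05,0,0],[0,0,0],0],[[0.03,0,0],[0,0,0],0],[[0,0,0],[0,0,0],0]]' 20; python3 -c "
from h import *
st()"; python3 -m jog '[[[0,0,-0.2],[0,0,0],0],[[0,0,-0.4],[0,0,0],0],[[0,-0.5,-0.5],[0,0,0],0],[[0.3,-0.8,-0.5],[0,0,0],0],[[0.5,-0.8,-0.4],[0,0,0],0],[[0.5,-0.8,0],[0,0,0],0],[[0.3,-0.5,0],[0,0,0],0],[[0,0,0],[0,0,0],0]]'
python3 - <<'E'
from h import *
st()
d=cam("scene"); crop(d,300,205,340,240,18,"pics/wh2.png"); np.save("sc23.npy",d,allow_pickle=True)
d=cam("top"); crop(d,265,195,300,230,18,"pics/wt2.png"); np.save("top23.npy",d,allow_pickle=True)
E
```

```text
time_s: 54.45
tool_pos: [482.9, 101.4, 61.9]
tcp_rot: [-3.124, -0.328, -0.004]
contact_force: [1.1, 0.3, 8.3]
width: -0.3
t 54.45 tcp [482.9 101.4  61.9] box [-55.  105.5  61.9] yaw 0.209 tilt [0.002 0.001] F [1.1 0.3 8.3] w -0.3
time_s: 55.25
tool_pos: [515.7, 251.1, 140.9]
tcp_rot: [3.123, 0.335, 0.001]
contact_force: [-0.7, 1.0, -1.1]
width: 0.3
t 55.25 tcp [515.7 251.1 140.9] box [  8.1 245.2 140.9] yaw 0.214 tilt [ 0. -0.] F [-0.7  1.  -1.1] w 0.3
```

View pics/wh2.png

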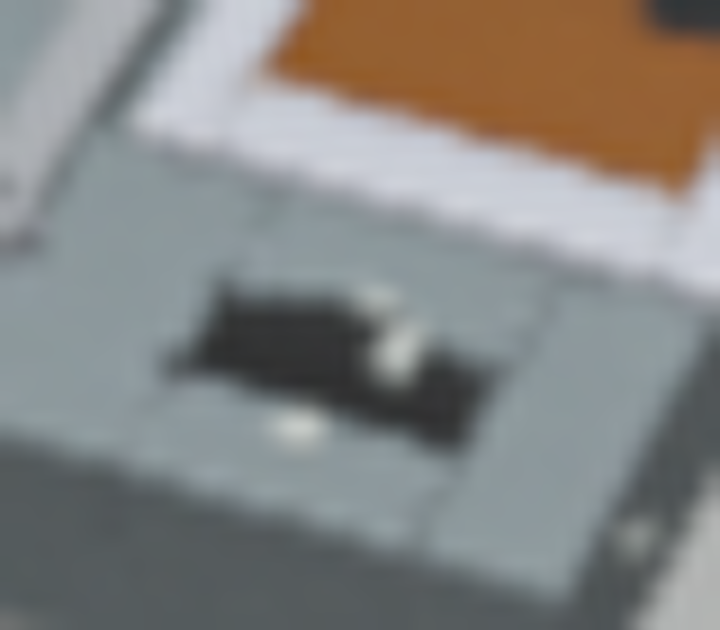

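View pics/wt2.png

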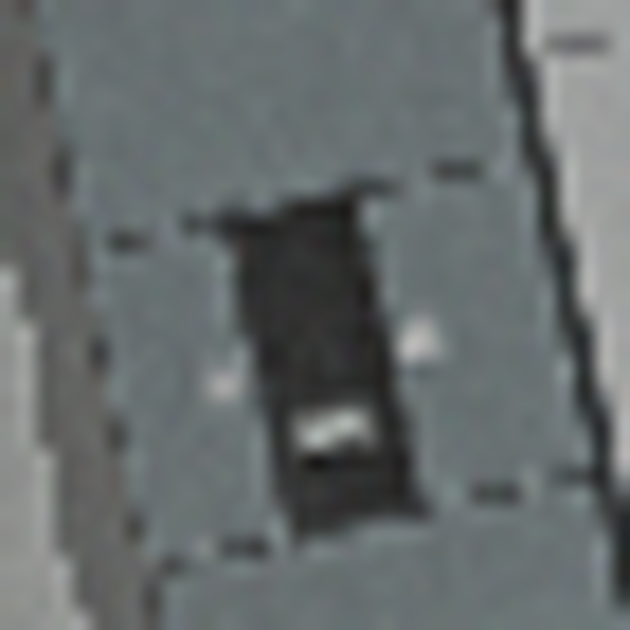

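```bash
python3 - <<'E'
from h import *
d=np.load("sc23.npy",allow_pickle=True).item()
B=lambda u,v:(300+(u+.5)/18-.5,205+(v+.5)/18-.5)
print("bar",wheel_ang(d,B(397,353)))
d=np.load("top23.npy",allow_pickle=True).item()
B=lambda u,v:(265+(u+.5)/18-.5,195+(v+.5)/18-.5)
print("top bar",wheel_ang(d,B(336,428)))
for p in [(222,387),(420,342)]: print("ptr",np.round(w2box(onz(d,[B(*p)],51)[0]),1))
goto(box2w(-66,105,68),YAW)
E
```

```text
bar (array([-71.4115522 , 106.76928311,  59.74484594]), np.float64(-0.39021263379913645))
top bar (array([-71.59066711, 103.61413356,  59.67049757]), np.float64(-0.3966770631344726))
ptr [-60.3 120.9  51. ]
ptr [-59.8  87.9  51. ]
t 55.35 tcp [515.6 246.9 140.8] box [  7.1 241.1 140.8] yaw 0.209 tilt [-0.    -0.001] F [ 1.4 -1.  -0.8] w -0.2
turn tool z 0.001
shift units [-1.827  3.4    1.825]
```

```bash

python3 -m jog '[[[-0.3,0.5,0],[0,0,0],0],[[-0.5,0.8,0],[0,0,0],0],[[-0.5,0.8,0],[0,0,0],0],[[-0.3,0.7,0],[0,0,0],0],[[-0.22,0.6,0],[0,0,0],0],[[0,0,0.4],[0,0,0],0],[[0,0,0.5],[0,0,0],0],[[0,0,0.5],[0,0,0],0],[[0,0,0.4],[0,0,0],0],[[0,0,0],[0,0,0],0],[[0,0,0],[0,0,0],0]]'
python3 - <<'E'
from h import *
goto(box2w(-66,105,63),YAW)
E
```

```text
time_s: 56.45
tool_pos: [472.5, 98.2, 69.3]
tcp_rot: [3.125, 0.325, -0.001]
contact_force: [0.6, 0.7, 0.5]
width: -0.2
t 56.45 tcp [472.5  98.2  69.3] box [-65.8 104.5  69.3] yaw 0.207 tilt [-0. -0.] F [0.6 0.7 0.5] w -0.2
turn tool z -0.001
shift units [-0.005 -0.013  0.158]
```

```bash

python3 -m jog '[[[0,-0.013,0.1],[0,0,0],0],[[0,0,0.06],[0,0,0],0],[[0,0,0],[0,0,0],0],[[0,0,0],[0,0,0],0]]';  python3 -m jog '[[[0,0,0.04],[0,0,0],0],[[0,0,0],[0,0,0],0],[[0,0,0],[0,0,0],0]]'
python3 -c "
from h import *
st()"
```

```text
time_s: 56.85
tool_pos: [472.8, 99.7, 62.7]
tcp_rot: [-3.124, -0.328, -0.0]
contact_force: [-0.0, -0.4, -0.3]
width: -0.1
time_s: 57.15
tool_pos: [474.1, 100.0, 62.0]
tcp_rot: [-3.124, -0.328, -0.004]
contact_force: [0.8, -0.1, 8.6]
width: -0.3
t 57.15 tcp [474.1 100.   62. ] box [-63.8 106.   62. ] yaw 0.209 tilt [0.002 0.001] F [ 0.8 -0.1  8.6] w -0.3
```

```bash

python3 -m jog '[[[0.03,0,0],[0,0,0],0],[[0.05,0,0],[0,0,0],0],[[0.05,0,0],[0,0,0],0],[[0.05,0,0],[0,0,0],0],[[0.05,0,0],[0,0,0],0],[[0.03,0,0],[0,0,0],0],[[0,0,0],[0,0,0],0],[[0,0,0],[0,0,0],0]]' 20; python3 -c "
from h import *
st()"; python3 -m jog '[[[0,0,-0.2],[0,0,0],0],[[0,0,-0.4],[0,0,0],0],[[0,-0.5,-0.5],[0,0,0],0],[[0.3,-0.8,-0.5],[0,0,0],0],[[0.5,-0.8,-0.4],[0,0,0],0],[[0.5,-0.8,0],[0,0,0],0],[[0.3,-0.5,0],[0,0,0],0],[[0,0,0],[0,0,0],0]]'
python3 - <<'E'
from h import *
st()
d=cam("scene"); crop(d,300,205,340,240,18,"pics/wh3.png"); np.save("sc24.npy",d,allow_pickle=True)
d=cam("top"); crop(d,265,195,300,230,18,"pics/wt3.png"); np.save("top24.npy",d,allow_pickle=True)
E
```

```text
time_s: 57.95
tool_pos: [484.3, 102.2, 61.9]
tcp_rot: [-3.124, -0.328, -0.004]
contact_force: [0.7, 1.1, 6.6]
width: -0.1
t 57.95 tcp [484.3 102.2  61.9] box [-53.5 106.   61.9] yaw 0.209 tilt [0.002 0.001] F [0.7 1.1 6.6] w -0.1
time_s: 58.75
tool_pos: [517.2, 252.0, 140.9]
tcp_rot: [3.123, 0.335, 0.001]
contact_force: [-0.8, 0.6, 0.1]
width: 0.0
t 58.75 tcp [517.2 252.  140.9] box [  9.8 245.7 140.9] yaw 0.214 tilt [ 0. -0.] F [-0.8  0.6  0.1] w 0.0
```

View pics/wh3.png

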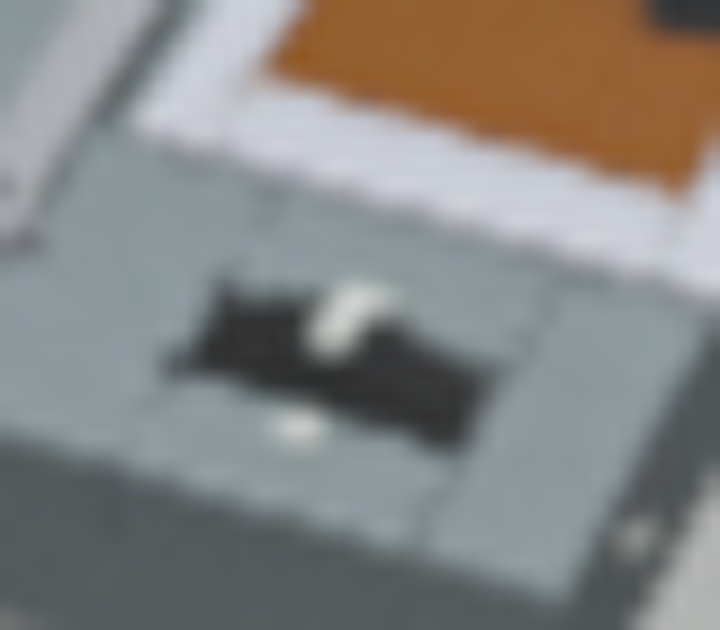

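View pics/wt3.png

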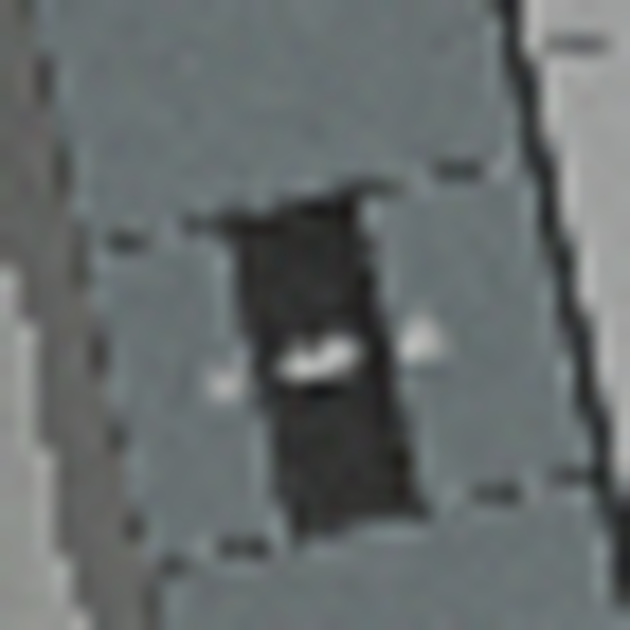

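```bash
python3 - <<'E'
from h import *
d=np.load("top24.npy",allow_pickle=True).item()
def cen(d,x0,y0,x1,y1,bg):
    g=d["color"][y0:y1,x0:x1].astype(float).mean(2); w=np.clip(g-bg,0,None); yy,xx=np.mgrid[y0:y1,x0:x1]
    return ((w*xx).sum()/w.sum(),(w*yy).sum()/w.sum())
c=cen(d,280,212,286,218,60); print("bar",c,wheel_ang(d,c))
for p in [(275,214,279,218),(286,211,291,216)]:
    q=cen(d,*p,120); print(q,np.round(w2box(onz(d,[q],51)[0]),1))
ds=np.load("sc24.npy",allow_pickle=True).item()
c=cen(ds,316,220,322,225,110); print("scene",c,wheel_ang(ds,c))
B=lambda u,v:(300+(u+.5)/18-.5,205+(v+.5)/18-.5)
print(wheel_ang(ds,B(335,328)),wheel_ang(ds,B(340,322)))
# expected pixel of wheel top
print("expect wheel_top px: top",proj(d,box2w(-60,105,62))," scene",proj(ds,box2w(-60,105,62)))
E
```

```text
bar (np.float64(282.32447296058666), np.float64(214.4812098991751)) (array([-60.34616537, 103.74777329,  61.99800276]), np.float64(-0.011539101852721115))
(np.float64(277.0117302052786), np.float64(215.791788856305)) [-59.7 120.4  51. ]
(np.float64(287.804248861912), np.float64(213.43550834597875)) [-59.5  88.   51. ]
scene (np.float64(318.8698474521259), np.float64(221.38234339500164)) (array([-59.9767078 , 100.98299733,  61.99999096]), np.float64(0.0007764067851530985))
(array([-60.23304547, 107.42726156,  61.99909482]), np.float64(-0.007768260434555916)) (array([-60.45077893, 105.73776254,  61.99661311]), np.float64(-0.015026529815732822))
expect wheel_top px: top [[281.87914711 214.45411743]]  scene [[318.3736971  222.22158401]]
```

```bash
python3 - <<'E'
from h import *
ds=np.load("sc24.npy",allow_pickle=True).item(); dt=np.load("top24.npy",allow_pickle=True).item()
crop(dt,150,130,460,290,2.5,"pics/tf.png"); crop(ds,255,165,375,250,6.5,"pics/sf.png")
crop(dt,250,135,375,240,6,"pics/tf2.png")
E
```

```text
(no output)
```

View pics/tf.png

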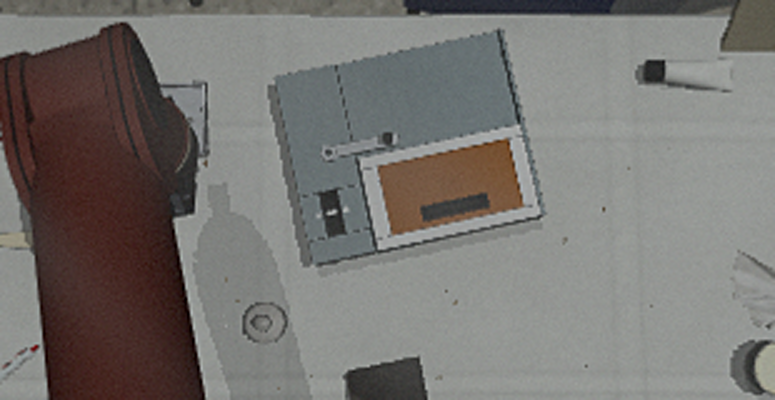

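View pics/tf2.png

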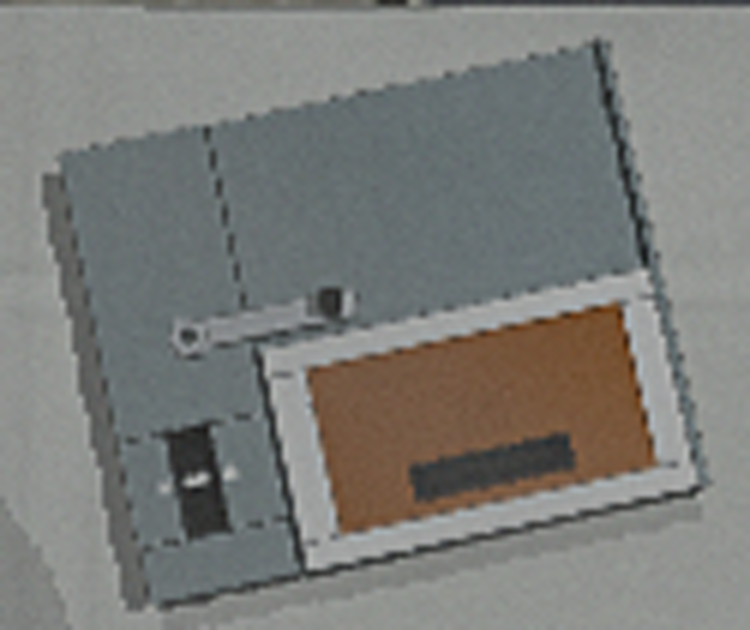

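View pics/sf.png

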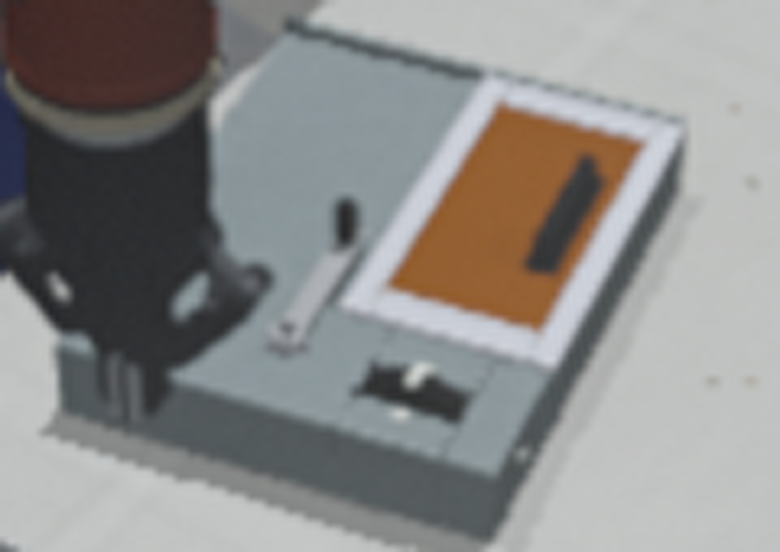

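```bash
python3 - <<'E'
from h import *
d=cam("scene"); crop(d,170,200,330,320,4,"pics/fin.png"); s,R=st(); print(np.abs(s["joint_vel"]).max())
E
```

```text
t 58.9 tcp [517.1 247.  140.9] box [  8.6 240.9 140.9] yaw 0.208 tilt [-0.    -0.001] F [ 0.3 -0.3  0.7] w -0.1
0.012012642049774458
```

View pics/fin.png

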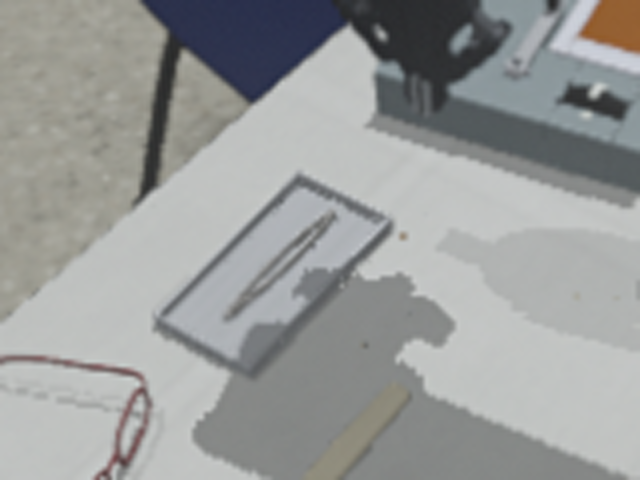

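Tweezers lie in the tray (crop 280,265), the folder is untouched, and the robot is clear and still. Handing in.

```bash
python3 -c "
from station import manip
print(manip.hand_in())"
```

```text
the job is handed in; nothing more can be done
None
```

The load is changed and the job is handed in, at about 59 s on the robot's clock. I did the steps in the order you asked. The chamber took all three pieces found on the table: two tins and the eraser.

What the last checks showed:
- **Tweezers:** they lie on the tray's floor, along its length.
- **Chamber:** both tins and the eraser were lying flat in it before I shut the cover. I saw no fourth piece in any picture.
- **Cover:** pushed against its forward stop at about 22 N. It sits roughly 1 to 2 mm further forward than it did at the start.
- **Bolt:** pushed to its closed stop at about 20 N. In the last picture it stands behind the cover.
- **Thumbwheel:** the white bar is at the pointers, within about 0.02 rad in both cameras.
- **Other things:** in the last pictures the weight, glue tube and folder looked where they were. The arm stood clear and still.

**What went wrong:** on the first swing to close the bolt, the post was squeezed to the edge of the gripper pads and pushed back at up to about 45 N. I let go, gripped the post again and pushed the bolt fully home. It moved freely after that.

**Disagreements:** the scene camera placed the tins and the eraser about 3 to 8 mm further left than the top camera. I used positions close to the top camera's, and all the grasps held.

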